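Re-hang the tape gun and the scraper on the sloped rack

ROBOT

A 6-joint arm with a two-finger parallel gripper is mounted at the origin on the work surface. World frame = base frame: x ahead of the robot, y to its left, z up, the work surface at z = 0. Lengths are in m, angles in rad, forces in N, time in s.
With the tool pointing down it reaches from about 0.25 to 0.775 m from the base axis. Payload 8.9 kg.
Tool frame: the origin (TCP) lies between the finger pads; the fingertips stand ahead of it and the grasp point (between the pads) lies 3 mm ahead of it (nose_length is the z of the fingertips in the tool frame, in m); z points along the fingers, y is the direction in which the jaws open and shut (so a half turn about z gives the same grasp; the last joint's range is limited). The gripper opens to 85 mm and grips with 20 to 120 N. Pads are 22 mm wide; open, the fingers measure 114 mm over their backs; the gripper's body (76 mm by 85 mm) begins 54 mm behind the grasp point. The pads swing forward as they close: fully open they stand 13 mm farther back than shut.
Start: joints at [-0.139, 0.291, -0.153, 1.127, 0, 1.431], TCP at [0.525, 0, 0.253] pointing down, gripper open.
Joint ranges: [-2.52, 2.52], [-0.91, 1.74], [-1.3, 1.37], [-1.96, 2.02], [-1.52, 1.47], [-3.14, 3.14]. Speed limits (rad/s): [2.22, 2.22, 2.79, 3.14, 3.14, 3.14].

INTERFACE

Orientations are given as a unit quaternion [x, y, z, w].
In Python, from rig import state, get_image, calibration, job_done, nose_length gives the robot as it stands.
- The arm moves only by the shell command python3 -m crank 'ROWS' [FORCE]. ROWS is a JSON object of lists of equal length, an entry for each row: "fingers": the finger opening in mm, from 0 to 85.4; "slide": the shift along the tool's x, y, z in mm, a list of three; "twist": the turn about the tool's z in degrees. In form: {"fingers": [fingers, ...], "slide": [[x, y, z], ...], "twist": [twist, ...]}. A call has 1 to 8 rows; each row is the pose to reach, as a shift and turn from the pose commanded when the call began, along the tool's axes at that moment; what a row does not reach only later rows make up. A row lasts 1/8 s, in which the tool goes at most 62.5 mm and 10.7 degrees, less where a joint would pass 70% of its speed; a pose out of reach is approached as far as the arm can. A call with a gripper value outside its range is refused whole. The fingers move at their own pace and stop on an object; FORCE is the grip in N (left out, the last holds). Time passes only in rows, so rows that repeat a pose let the fingers close. It gives the time, the measured TCP pose, the force and the opening at its end, in the units of the state.
- state(): the state, without advancing time (a new reading comes with each control period).
- get_image(name): name is "scene" or "side" or "wrist"; returns (picture, depth): 384x512x3 uint8, red, green, blue; 384x512 float32, m along the optical axis (not along the pixel's ray), 0 where there is no reading.
- calibration(name): a dict with "mtx" (3x3 intrinsics, pixels), "k1" (the pictures are not rectified: a ray, as slopes to the right and down, at radius r is drawn at 1 + k1 r^2 times it, then the intrinsics apply), "R" (3x3) and "t" (3): a world point X has camera coordinates R X + t. Camera axes: x right, y down, z forward; pixel columns grow to the right and rows downward; lengths in m; the calibration is good to about 2 mm. A picture is of the moment at which its call begins: read the wrist's pose just before it. calibration takes no time and is no camera call; for the wrist camera it gives the pose at the moment of the call.
- job_done(): hands the job in, once; it reports no verdict.
The state is a dict: "time_s": time; "joint_pos": joint angles; "joint_velocities": joint speeds; "joint_efforts": joint torques, N m; "eef_pos": TCP position; "ee_rot": TCP orientation; "wrist_force": force on the tool from outside, world axes, zero at the start; "wrist_torque": the same for the moment, N m; "width": finger opening in m.
Only numpy, scipy, OpenCV 4.12 (cv2) and the standard library are available. Lean on these libraries where they do the work, as an engineer would, in place of code of your own. Each camera call takes 0.05 s, during which the arm holds its last target. There are 200 camera calls.

TASK

The tape gun has been hung on the rack's thin post, where the scraper belongs. Move the tape gun to the thick post and let go of it, then hang the scraper by its eye on the thin post; each must lie flat on the slope, eye right down over its post and tail pointing down the slope. Leave the pot, hub, clip and pen where they are.

Things in the scene. Friction and masses are not known exactly. Their poses are not given: they have to be found in the camera images.
- rack: White sheet-steel easel rack, fixed, 165 deep (x) x 210 wide (y) x 107 high. Its flat top plate slopes at 30 degrees, 190 long on the slope, low edge (12 high) at -x, towards the robot, high edge at +x. Origin: centre of its underside on the cart; x level, towards the high edge; z up. The sloping surface is 59.5 high straight above the origin.
- thick_post: Thick steel post on the rack, 15 diameter, 32 long, the last 8 tapering; square to the slope, so it leans 30 degrees from vertical to the rack's low side. Origin: centre of its foot on the slope, 92 above the cart, 65 up the slope from its middle. z: along the post, outwards; x: up the slope. 50 left or right of the rack's middle (side varies), 100 from the thin post.
- thin_post: Thin steel post like the thick one and in line with it, on the other side of the rack's middle: 9 diameter, 32 long, the last 8 tapering to 4 diameter. Origin and axes as for the thick post. The tape gun hangs on it at the start.
- tape_gun: Aluminium hand tape gun, about 200 g, 170 long. Origin: flat underside, below mid-handle; x: along the handle to the eye; z: out of the underside, away from the slope when hung. Handle: x -38 to 42, 22 wide, 18 thick. Eye: ring at x = 58, hole 20, outer 36 diameter, 10 thick. At the tail a tape roll, 52 diameter, centre x = -62, top at 27, and a blade at x = -94, 34 wide, 26 high.
- gun_eye (a point): Centre of the tape gun's eye, at the underside (58 along x from the tape gun's origin).
- gun_tail (a point): Tail end of the tape gun, at the blade, at the underside (-94 along x from the origin).
- scraper: Label scraper, grey plastic handle, steel blade, about 90 g, 140 long, flat on the cart. Origin: underside, below mid-handle; x: along the handle to the eye; z: out of the underside, up. Handle: x -38 to 44, 20 wide, 16 thick. Eye: ring at x = 55, hole 14 (too small for the thick post), outer 26 diameter, 10 thick. At the tail a flat blade, 55 wide, 4 thick, x -36 to -72.
- scraper_eye (a point): Centre of the scraper's eye, at the underside (55 along x from the scraper's origin).
- scraper_tail (a point): Tail end of the scraper, the middle of the blade's edge, at the underside (-72 along x from the origin).
- pot: White ceramic planter pot with a low succulent, loose, 90 diameter at the rim, 72 high (leaves to 91), standing beside the scraper's handle on the scraper's +y side, its centre 108 to 122 from the handle's line. Origin: centre of its foot. Bystander.
- usb_hub: Teal USB hub, loose, 95 (x) x 36 (y) x 16 high, lying about parallel to the scraper on its -y side, 78 to 90 from the handle's line. Origin: centre of its underside. Bystander.
- binder_clip: Chrome binder clip, loose, about 45 x 41 x 16 high, on the cart between robot and rack. Origin: underside, middle of its clamp. Bystander.
- pen: Black click pen, loose, 125 long, 9 thick, on the cart in front of the rack's low edge. Origin: underside, middle; x along the pen. Bystander.

How it is judged:
On the way, in this order (a step that is already met when the one before it is completed fails the run):
1. The tape gun hangs on the thick post, flat on the slope, and has been let go (distance between gun_eye and thick_post below 0.006 m and angle between the z axis of tape_gun and the z axis of thick_post, either way round below 0.1 rad and x of gun_tail in the frame of thick_post below -0.125 m and linear speed of tape_gun below 0.02 m/s and contact force between tape_gun and the arm below 0.3 N and contact force between tape_gun and the fingers below 0.3 N), for 0.2 s.
2. The scraper hangs on the thin post, flat on the slope, with the tape gun still on the thick post (distance between scraper_eye and thin_post below 0.006 m and angle between the z axis of scraper and the z axis of thin_post, either way round below 0.1 rad and x of scraper_tail in the frame of thin_post below -0.105 m and distance between gun_eye and thick_post below 0.006 m and angle between the z axis of tape_gun and the z axis of thick_post, either way round below 0.1 rad and x of gun_tail in the frame of thick_post below -0.125 m), for 0.2 s.
At the end, for the whole second after the job is handed in: Tape gun on the thick post and scraper on the thin post: for each, the centre of the eye (at the underside) within 6 mm of the centre of the post's foot, the underside flat on the slope within about 5 degrees, the tail pointing down the slope within about 30 degrees; both released and at rest (all of step 2 and linear speed of each of tape_gun, scraper below 0.02 m/s and contact force between each of tape_gun, scraper and the arm below 0.3 N and contact force between each of tape_gun, scraper and the fingers below 0.3 N); the robot touches nothing.
It fails at once if The planter pot is shoved more than 15 mm or tipped over (distance of pot from where it was at the start of the episode above 0.015 m or angle between pot's own z axis and vertical above 0.4 rad).
It fails at once if The USB hub is shoved more than 15 mm or tipped over (distance of usb_hub from where it was at the start of the episode above 0.015 m or angle between usb_hub's own z axis and vertical above 0.4 rad).
It fails at once if The binder clip is shoved more than 15 mm or tipped over (distance of binder_clip from where it was at the start of the episode above 0.015 m or angle between binder_clip's own z axis and vertical above 0.4 rad).
It fails at once if The pen is shoved more than 15 mm or tipped over (distance of pen from where it was at the start of the episode above 0.015 m or angle between pen's own z axis and vertical above 0.4 rad).
It also fails if it takes over 54 s, if anything falls off the work surface, if the arm or the gripper's body presses on something with over 40 N, if the wrist force passes 120 N, or if a joint passes its speed limit or range.

## Working session

There is one attempt and no reset: what is moved stays moved. The work goes in short steps, Python scripts to look and compute and a shell command to move; the robot and the scene stay as the last step left them, time stands still between calls to the robot, and variables do not carry over. Pictures are saved under pics/ and viewed, about 8 in all and at most 12, crops included, and the job is handed in when it is done.

```bash
mkdir -p pics; ls; python3 - <<'E'
from rig import *
import cv2,numpy as np,json
s=state(); print(s['time_s'],s['eef_pos'],s['ee_rot'],nose_length() if callable(nose_length) else nose_length)
for n in ['scene','side','wrist']:
    c=calibration(n); im,d=get_image(n)
    np.savez(f'{n}0.npz',im=im,d=d,**{k:np.array(v) for k,v in c.items()})
    cv2.imwrite(f'pics/{n}0.png',im[:,:,::-1]); print(n,{k:np.round(v,3).tolist() for k,v in c.items()},(d>0).mean())
E
```

```text
pics
0.0 [5.24604427e-01 5.92109195e-05 2.52739511e-01] [ 7.07115518e-01  7.07097748e-01 -3.88721871e-04 -5.17163182e-04] 0.022
scene {'mtx': [[475.424, 0.0, 246.397], [0.0, 475.424, 187.824], [0.0, 0.0, 1.0]], 'k1': -0.151, 'R': [[-0.256, 0.966, -0.017], [0.781, 0.197, -0.592], [-0.569, -0.165, -0.806]], 't': [0.062, -0.397, 1.528]} 0.9959004720052084
side {'mtx': [[394.296, 0.0, 255.757], [0.0, 394.296, 193.925], [0.0, 0.0, 1.0]], 'k1': 0.007, 'R': [[0.929, -0.37, -0.021], [-0.221, -0.509, -0.832], [0.297, 0.777, -0.555]], 't': [-0.461, 0.232, 0.663]} 0.9962005615234375
wrist {'mtx': [[284.955, 0.0, 256.484], [0.0, 284.955, 194.137], [0.0, 0.0, 1.0]], 'k1': -0.041, 'R': [[1.0, -0.0, -0.002], [0.0, -0.947, 0.32], [-0.002, -0.32, -0.947]], 't': [-0.524, -0.042, 0.381]} 0.9961344401041666
```

View pics/scene0.png

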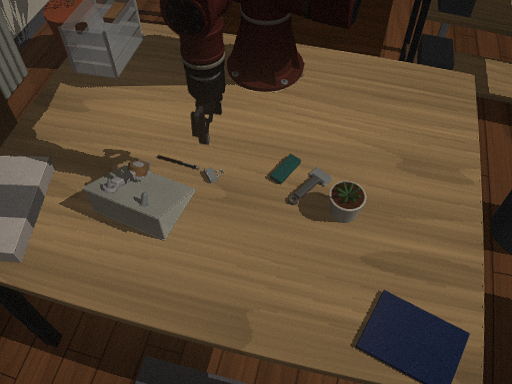

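View pics/wrist0.png

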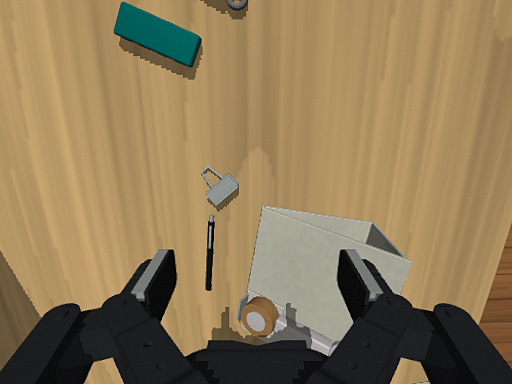

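View pics/side0.png

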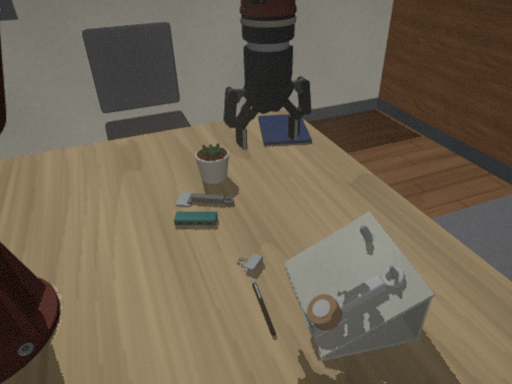

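```bash
cat > h.py <<'E'
import cv2,numpy as np
def cloud(im,d,c):
    v,u=np.mgrid[0:384,0:512]
    p=cv2.undistortPoints(np.stack([u,v],-1).reshape(-1,1,2).astype(np.float64),np.array(c['mtx'],float),np.array([float(c['k1']),0,0,0]),None,None).reshape(384,512,2)
    X=np.dstack([p[...,0]*d,p[...,1]*d,d])
    return (X-np.array(c['t']))@np.array(c['R'])   # world, HxWx3
def project(X,c):
    r,_=cv2.Rodrigues(np.array(c['R'])); 
    return cv2.projectPoints(np.array(X,float).reshape(-1,1,3),r,np.array(c['t'],float),np.array(c['mtx'],float),np.array([float(c['k1']),0,0,0]))[0].reshape(-1,2)
def ray(u,v,c):
    p=cv2.undistortPoints(np.array([[[u,v]]],float),np.array(c['mtx'],float),np.array([float(c['k1']),0,0,0])).ravel()
    R=np.array(c['R']);d=np.array([p[0],p[1],1])@R; return -R.T@np.array(c['t']),d
def load(n):
    z=np.load(n+'.npz'); return z['im'],z['d'],{k:z[k] for k in ['mtx','k1','R','t']}
E
python3 - <<'E'
from h import *
C={}
for n in ['scene','side','wrist']:
    im,d,c=load(n+'0'); C[n]=(im,cloud(im,d,c),d)
rng=np.random.default_rng(0)
for n,(u0,u1,v0,v1) in {'scene':(70,210,150,245),'side':(270,440,210,365),'wrist':(220,420,190,350)}.items():
    im,X,d=C[n]; P=X[v0:v1,u0:u1].reshape(-1,3); P=P[(d[v0:v1,u0:u1]>0).ravel()]
    # table height
    tab=X[(d>0)&(abs(X[...,2])<.01)&(abs(X[...,1])<.3)&(X[...,0]<.8)]
    print(n,'table z',np.median(tab[:,2]))
    best=0
    for _ in range(3000):
        a=P[rng.choice(len(P),3,False)]; nn=np.cross(a[1]-a[0],a[2]-a[0]); L=np.linalg.norm(nn)
        if L<1e-6: continue
        nn/=L; nn*=np.sign(nn[2]+1e-12)
        if abs(nn[2]-np.cos(np.pi/6))>.04: continue
        m=abs((P-a[0])@nn)<.002
        if m.sum()>best: best=m.sum();B=m
    Q=P[B];m=Q.mean(0);w=np.linalg.svd(Q-m,full_matrices=False)[2][2];w*=np.sign(w[2])
    up=np.array([0,0,1])-w*w[2];up/=np.linalg.norm(up);lat=np.cross(w,up)
    r=cv2.minAreaRect(np.c_[(Q-m)@up,(Q-m)@lat].astype(np.float32))
    print(n,len(Q),'tilt',np.degrees(np.arccos(w[2])),'yaw',np.degrees(np.arctan2(up[1],up[0])),'rect',r)
    cen=m+up*r[0][0]+lat*r[0][1]; print(' centre',cen,'(z expect .0595) w',w)
# clouds of coloured objects
for n in ['scene','side']:
    im,X,d=C[n]; hsv=cv2.cvtColor(im,cv2.COLOR_RGB2HSV)
    k=(d>0)&(X[...,2]>.008)&(X[...,2]<.11)&(X[...,1]>0.02)&(X[...,1]<.4)&(X[...,0]>.35)&(X[...,0]<.85)
    nl,L,st,ce=cv2.connectedComponentsWithStats(k.astype(np.uint8))
    for i in range(1,nl):
        if st[i,4]>40: Q=X[L==i];print(n,st[i],Q.min(0).round(3),Q.max(0).round(3),np.median(Q,0).round(3),im[L==i].mean(0).round())
E
```

```text
scene table z 0.0004205863743856039
scene 2499 tilt 29.57865776714261 yaw -9.833860629864187 rect ((-0.01873643696308136, -0.0524766743183136), (0.3373858332633972, 0.2326539009809494), 89.0216064453125)
 centre [ 0.57573416 -0.21094832  0.05241029] (z expect .0595) w [-0.48636529  0.08430591  0.86967886]
side table z 0.0017999980969814332
side 9375 tilt 30.000470965040446 yaw -8.468616779780367 rect ((-0.01602434366941452, 0.03160618990659714), (0.26165658235549927, 0.22388368844985962), 89.2349853515625)
 centre [ 0.5854913  -0.14845994  0.05299366] (z expect .0595) w [-0.49455538  0.07363488  0.86602129]
wrist table z 2.3216280131067725e-05
wrist 11108 tilt 29.953163251738683 yaw -9.51887249244195 rect ((0.00223502516746521, -0.04927980899810791), (0.2716374695301056, 0.22166050970554352), 89.6912841796875)
 centre [ 0.57967872 -0.18621932  0.05125668] (z expect .0595) w [-0.49241724  0.08256913  0.86643384]
scene [270 154  31  28 420] [0.361 0.118 0.008] [0.461 0.186 0.024] [0.415 0.152 0.016] [36. 60. 53.]
scene [288 173  33  31 286] [0.408 0.18  0.008] [0.517 0.249 0.021] [0.467 0.215 0.015] [64. 61. 57.]
scene [ 329  180   38   42 1216] [0.459 0.278 0.008] [0.55  0.366 0.093] [0.521 0.32  0.073] [65. 58. 44.]
side [ 195  143   34   39 1036] [0.459 0.278 0.008] [0.546 0.364 0.094] [0.496 0.297 0.068] [93. 88. 76.]
side [187 192  47  12 333] [0.408 0.181 0.008] [0.513 0.266 0.021] [0.46  0.213 0.015] [87. 85. 80.]
side [174 211  43  13 534] [0.361 0.12  0.008] [0.459 0.186 0.021] [0.408 0.148 0.018] [61. 90. 82.]
```

```bash
cat > rack.py <<'E'
from h import *
def frame(yaw):
    w=np.array([-np.cos(yaw)*.5,-np.sin(yaw)*.5,np.cos(np.pi/6)]);up=np.array([np.cos(yaw)*np.cos(np.pi/6),np.sin(yaw)*np.cos(np.pi/6),.5]);return up,np.cross(w,up),w
E
python3 - <<'E'
from rack import *
yaw=np.radians(-9.3)
up,lat,w=frame(yaw)
def big(m):
    m=cv2.morphologyEx(m.astype(np.uint8),cv2.MORPH_OPEN,np.ones((3,3)))
    n,L,st,_=cv2.connectedComponentsWithStats(m);return L==1+st[1:,4].argmax()
for n,o in [('scene',.2902),('side',.29),('wrist',.29)]:
    im,d,c=load(n+'0');X=cloud(im,d,c)
    gate=(d>0)&(X[...,0]>.45)&(X[...,0]<.73)&(X[...,1]<-.0)&(X[...,1]>-.32)&(X[...,2]>.012)
    h=X@w; hs=h[gate]; hist,e=np.histogram(hs,np.arange(-.5,.1,.002)); p=e[hist.argmax()]+.001
    p=np.median(hs[abs(hs-p)<.004])
    m=big(gate&(abs(h-p)<.003)); Q=X[m]
    A=np.c_[Q@up,Q@lat,Q@w]
    f=np.linalg.lstsq(np.c_[A[:,:2],np.ones(len(A))],A[:,2],rcond=None)[0]
    r=cv2.minAreaRect(A[:,:2].astype(np.float32)); ce=up*r[0][0]+lat*r[0][1]+w*p
    print(n,'h',p,'tilts',f[:2].round(4),'rect',r[1],r[2],'centre',ce.round(4), 'ranges up',np.percentile(A[:,0],[.3,99.7]),'lat',np.percentile(A[:,1],[.3,99.7]))
    hi=gate&(h-p>.006)&(h-p<.06)
    nl,L,st,_=cv2.connectedComponentsWithStats(hi.astype(np.uint8))
    for i in range(1,nl):
        if st[i,4]>15:
            Q=X[L==i]-ce;B=np.c_[Q@up,Q@lat,Q@w];print('  ',st[i],'up',B[:,0].min().round(4),B[:,0].max().round(4),'lat',B[:,1].min().round(4),B[:,1].max().round(4),'h',B[:,2].max().round(4))
E
```

```text
scene h -0.2563039260486805 tilts [-0.0031 -0.0018] rect (0.1939857006072998, 0.21359588205814362) 0.14326071739196777 centre [ 0.598  -0.1775  0.0613] ranges up [0.47225785 0.66199653] lat [-0.18175404  0.02743601]
   [102 160  49  32 576] up -0.0959 0.08 lat -0.0753 -0.0214 h 0.0322
   [205 167  13  14  88] up -0.1625 -0.1268 lat 0.103 0.1435 h 0.0391
   [141 191   7  12  71] up 0.0578 0.0723 lat 0.0448 0.059 h 0.0333
side h -0.2551648828426842 tilts [-0.0005  0.0071] rect (0.19068190455436707, 0.21354462206363678) 0.07968585193157196 centre [ 0.5961 -0.1742  0.0612] ranges up [0.47044708 0.65883636] lat [-0.18155872  0.02852117]
   [359 225  12  14 109] up 0.0577 0.0726 lat 0.0411 0.0528 h 0.0337
   [243 253  20  17 182] up -0.1639 -0.1253 lat 0.099 0.1424 h 0.0406
   [ 301  265  103   68 2196] up -0.0927 0.076 lat -0.0778 -0.0245 h 0.0339
   [253 282   8  16  29] up -0.1546 -0.1502 lat 0.0306 0.0666 h 0.0355
wrist h -0.25679789713678974 tilts [-0.0004 -0.001 ] rect (0.1481468677520752, 0.18950697779655457) 89.81671905517578 centre [ 0.6014 -0.1439  0.0596] ranges up [0.47019179 0.65772221] lat [-0.11705058  0.0282711 ]
   [205 175  33  31 466] up -0.1626 -0.1261 lat 0.0681 0.1105 h 0.0405
   [ 236  294  103   63 2210] up -0.0929 0.0499 lat -0.1066 -0.0551 h 0.0303
```

```bash
cat >> rack.py <<'E'
YAW=np.radians(-9.3);UP,LAT,W=frame(YAW)
U0,L0,H0=.565,-.0768,-.2565
def pt(u,l,h): # rel. to plate middle, m
    return UP*(U0+u)+LAT*(L0+l)+W*(H0+h)
E
python3 - <<'E'
from rack import *
print('rack c',pt(0,0,0),'thick',pt(.065,.05,0),'thin',pt(.065,-.05,0),'gun org',pt(.0015,-.05,0))
# check projections
for n in ['scene','side']:
    im,d,c=load(n+'0'); print(n,project([pt(.065,.05,0),pt(.065,.05,.032),pt(.065,-.05,.032),pt(.095,.105,0),pt(-.095,.105,0),pt(-.095,-.105,0)],c).round(1).tolist())
# scraper
A=[]
for n in ['scene','side']:
    im,d,c=load(n+'0');X=cloud(im,d,c)
    k=(d>0)&(X[...,2]>.009)&(X[...,2]<.03)&(X[...,1]>.17)&(X[...,1]<.268)&(X[...,0]>.40)&(X[...,0]<.53)
    Q=X[k]; 
    if n=='side': pass
    A.append(Q)
    m=cv2.fitLine(Q[:,:2].astype(np.float32),cv2.DIST_HUBER,0,.01,.01).ravel();print(n,len(Q),m,np.degrees(np.arctan2(m[1],m[0])))
    t=(Q[:,:2]-m[2:])@m[:2];s=(Q[:,:2]-m[2:])@np.array([-m[1],m[0]]);print(t.min(),t.max(),[ (round(a,3),s[abs(t-a)<.006].min().round(4),s[abs(t-a)<.006].max().round(4)) for a in np.arange(-.06,.07,.015) if (abs(t-a)<.006).any()])
    for a in (t.min(),t.max()): print(m[2:]+m[:2]*a)
E
python3 -m crank '{"fingers":[50,50],"slide":[[0,0,0],[0,0,0]],"twist":[10,10]}'; python3 -c "
from rig import state;print(state()['joint_pos'])"
```

```text
rack c [ 0.59702587 -0.17558966  0.06036448] thick [ 0.6606578  -0.13534382  0.09286448] thin [ 0.64449742 -0.23402939  0.09286448] gun org [ 0.59022764 -0.22514238  0.06111448]
scene [[143.4, 203.9], [144.7, 191.8], [109.1, 178.2], [156.8, 217.0], [195.3, 187.8], [127.3, 163.0]]
side [[368.6, 237.5], [362.2, 226.7], [390.8, 266.4], [369.5, 210.9], [284.2, 262.4], [322.2, 357.0]]
scene 289 [ 0.86540604 -0.5010713   0.4760421   0.20733659] -30.0709
-0.06975520325813418 0.04543530692899395 [(np.float64(-0.06), np.float64(-0.017), np.float64(0.0189)), (np.float64(-0.045), np.float64(-0.0692), np.float64(0.0107)), (np.float64(-0.03), np.float64(-0.0631), np.float64(0.0101)), (np.float64(-0.015), np.float64(-0.0096), np.float64(0.0101)), (np.float64(0.0), np.float64(-0.0085), np.float64(0.0102)), (np.float64(0.015), np.float64(-0.0102), np.float64(0.0099)), (np.float64(0.03), np.float64(-0.0107), np.float64(0.0117)), (np.float64(0.045), np.float64(-0.0079), np.float64(0.0093))]
[0.41567552 0.24228892]
[0.51536208 0.18457026]
side 321 [ 0.88940084 -0.4571282   0.44611996  0.21845625] -27.20195
-0.042162149751822704 0.0729052812203169 [(np.float64(-0.045), np.float64(0.0272), np.float64(0.0272)), (np.float64(-0.03), np.float64(-0.0115), np.float64(0.0234)), (np.float64(-0.015), np.float64(-0.0615), np.float64(0.0164)), (np.float64(0.0), np.float64(-0.0061), np.float64(0.0151)), (np.float64(0.015), np.float64(-0.0056), np.float64(0.0132)), (np.float64(0.03), np.float64(-0.0066), np.float64(0.0141)), (np.float64(0.045), np.float64(-0.0066), np.float64(0.0128)), (np.float64(0.06), np.float64(-0.0113), np.float64(0.0139))]
[0.40862091 0.23772976]
[0.51096198 0.18512919]
time_s: 0.4
eef_pos: [0.5249, 0.0, 0.2531]
ee_rot: [0.766, 0.643, -0.0, -0.0]
wrist_force: [0.4, -0.2, -0.1]
width: 0.0515
[-1.39313311e-01  2.90957016e-01 -1.53647858e-01  1.12668842e+00
 -2.06272555e-05  1.60510505e+00]
```

```bash
cat >> rack.py <<'E'
def toslide(target):
    from rig import state
    from scipy.spatial.transform import Rotation as Ro
    s=state();R=Ro.from_quat(s['ee_rot']).as_matrix();e=np.array(s['eef_pos'])
    print('tcp',e.round(4),'heading',np.degrees(np.arctan2(R[1,0],R[0,0])).round(2),'t',s['time_s'],'w',s['width'],'F',np.round(s['wrist_force'],1))
    print('slide mm',(R.T@(np.array(target)-e)*1000).round(1)); return R
E
python3 - <<'E'
from rack import *
g=pt(-.0035,-.05,.009);print(g); g[2]=.22; toslide(g)
E
```

```text
[ 0.58151358 -0.2237154   0.06640871]
tcp [0.5249 0.     0.2531] heading 80.05 t 0.4 w 0.051501934206471776 F [ 0.4 -0.2 -0.1]
slide mm [-210.6   94.5   33. ]
```

```bash
python3 -m crank '{"fingers":[50,50,50,50,50,50,50,50],"slide":[[-35,16,0],[-70,32,0],[-105,48,0],[-140,64,5],[-175,79,12],[-211,94,20],[-211,94,33],[-211,94,33]],"twist":[10,20,30,40,50,60,70,80]}'
python3 -m crank '{"fingers":[50,50,50],"slide":[[0,0,0],[0,0,0],[0,0,0]],"twist":[9.3,9.3,9.3]}'
python3 - <<'E'
from rig import *
from rack import *
g=pt(-.0035,-.05,.009);g[2]=.22;toslide(g)
c=calibration('wrist');im,d=get_image('wrist');np.savez('w1.npz',im=im,d=d,**{k:np.array(v) for k,v in c.items()})
o=im.copy()
for p in [pt(.065,-.05,0),pt(.065,-.05,.032),pt(.065,.05,0),pt(.065,.05,.032),pt(.0595,-.05,0),pt(.0595,-.05,.01),pt(-.0925,-.05,0)]:
    q=project([p],c)[0]; print(q.round(1)); cv2.circle(o,tuple(int(x) for x in q.round()),2,(255,0,0),-1)
cv2.imwrite('pics/w1.png',cv2.resize(o,None,fx=1.5,fy=1.5)[:,:,::-1])
E
```

```text
time_s: 1.4
eef_pos: [0.5802, -0.2244, 0.2187]
ee_rot: [1.0, -0.001, -0.001, -0.001]
wrist_force: [-0.5, -0.3, 0.3]
width: 0.0499
time_s: 1.78
eef_pos: [0.5809, -0.2241, 0.2203]
ee_rot: [0.997, -0.078, -0.0, -0.0]
wrist_force: [-0.3, -0.0, -1.3]
width: 0.05
tcp [ 0.5809 -0.2241  0.2203] heading -9.0 t 1.775 w 0.05003218297637302 F [-0.3 -0.  -1.3]
slide mm [ 0.5 -0.5  0.3]
[256.3 120.4]
[256.1 144.4]
[139.  120.3]
[127.5 144.1]
[256.3 125.9]
[256.2 132.9]
[255.8 227.1]
```

View pics/w1.png

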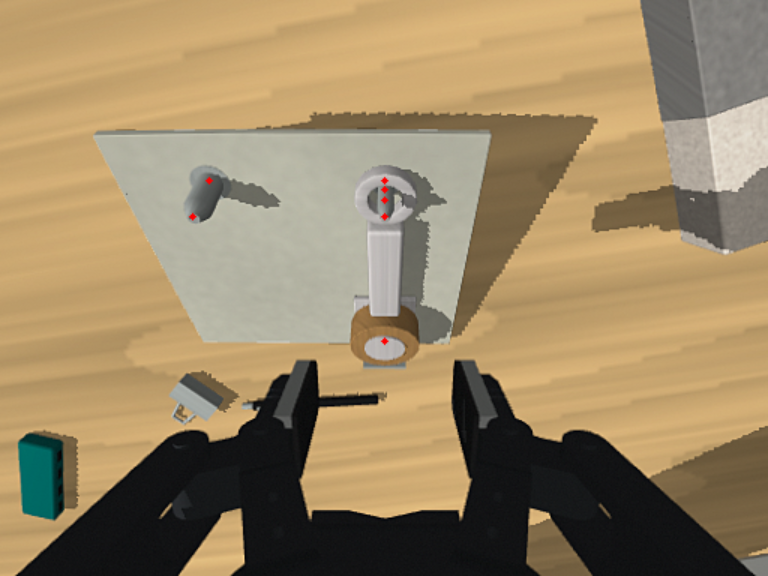

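```bash
cat > meas.py <<'E'
from rack import *
def local(n):
    im,d,c=load(n);X=cloud(im,d,c);P=X-pt(0,0,0);return im,d,X,np.dstack([P@UP,P@LAT,P@W]),c
E
python3 - <<'E'
from meas import *
from rig import state
im,d,X,B,c=local('w1');ok=d>0
u,l,h=B[...,0],B[...,1],B[...,2]
m=ok&(abs(h)<.003)&(abs(l)<.12)&(abs(u)<.11)
f=np.linalg.lstsq(np.c_[B[m][:,:2],np.ones(m.sum())],B[m][:,2],rcond=None)[0];print('plane',f)
Q=B[m];print('top edge',[(a,np.percentile(Q[abs(Q[:,1]-a)<.004][:,0],99.5).round(4)) for a in (-.08,-.05,0,.05,.08)])
print('side edges',[(a,np.percentile(Q[abs(Q[:,0]-a)<.004][:,1],[.5,99.5]).round(4).tolist()) for a in (-.06,-.02,.02,.06,.085)])
g=ok&(h>.005)&(h<.04)&(abs(l+.05)<.04)&(u>-.12)&(u<.1)
Q=B[g]
for a in np.arange(-.1,.085,.012):
    q=Q[abs(Q[:,0]-a)<.004]
    if len(q):print(a.round(3),q[:,1].min().round(4),q[:,1].max().round(4),'hmax',q[:,2].max().round(4))
e=Q[(Q[:,0]>.035)&(abs(Q[:,2]-.0095)<.003)];print('eye',e.min(0),e.max(0))
t=ok&(h>.012)&(h<.05)&(abs(l-.05)<.03)&(u>.03);q=B[t];print('thick post tip',q.min(0),q.max(0), 'top',q[q[:,2]>.030].mean(0))
t=ok&(h>.02)&(h<.05)&(abs(l+.05)<.02)&(u>.03);q=B[t];print('thin tip',q.min(0),q.max(0),'top',q[q[:,2]>.030].mean(0))
# fingers in tool frame
from scipy.spatial.transform import Rotation as Ro
s=state();R=Ro.from_quat(s['ee_rot']).as_matrix();T=(X-np.array(s['eef_pos']))@R
k=ok&(abs(T[...,0])<.02)&(abs(T[...,1])<.06)&(abs(T[...,2])<.05);q=T[k];print('finger z max',np.percentile(q[:,2],[50,99,99.9,100]),'x',q[:,0].min(),q[:,0].max(),'y',q[q[:,2]>.0].min(0),q[q[:,2]>0].max(0))
E
```

```text
plane [-3.32081235e-03 -7.90056268e-04  1.90248853e-05]
top edge [(-0.08, np.float64(0.094)), (-0.05, np.float64(0.0941)), (0, np.float64(0.0939)), (0.05, np.float64(0.0938)), (0.08, np.float64(0.0938))]
side edges [(-0.06, [-0.1043, 0.1031]), (-0.02, [-0.1042, 0.1032]), (0.02, [-0.104, 0.1033]), (0.06, [-0.1045, 0.1038]), (0.085, [-0.1039, 0.1031])]
-0.088 -0.0672 -0.0335 hmax 0.028
-0.076 -0.0732 -0.0274 hmax 0.0292
-0.064 -0.0751 -0.0254 hmax 0.0297
-0.052 -0.0756 -0.0255 hmax 0.0297
-0.04 -0.0691 -0.031 hmax 0.0282
-0.028 -0.0607 -0.0395 hmax 0.0194
-0.016 -0.0613 -0.0398 hmax 0.0192
-0.004 -0.061 -0.0401 hmax 0.0193
0.008 -0.0606 -0.0394 hmax 0.0192
0.02 -0.0612 -0.0397 hmax 0.0198
0.032 -0.0608 -0.04 hmax 0.0193
0.044 -0.0638 -0.0377 hmax 0.0187
0.056 -0.0676 -0.0329 hmax 0.0116
0.068 -0.0674 -0.034 hmax 0.0328
0.08 -0.053 -0.0458 hmax 0.0106
eye [ 0.0403641  -0.06762034  0.00651536] [ 0.07649565 -0.03286046  0.01248888]
thick post tip [0.05818551 0.04173434 0.01203301] [0.07171775 0.05724207 0.03278463] top [0.06474398 0.04923325 0.03139369]
thin tip [ 0.06201237 -0.05465488  0.02006818] [ 0.0682071  -0.04582685  0.0328074 ] top [ 0.06441479 -0.05035517  0.03137948]
finger z max [-0.03552028  0.01344965  0.01825141  0.01969013] x -0.013227554984478102 0.01864580847917043 y [-1.17469606e-02 -3.88002921e-02  1.06917049e-05] [0.0118165  0.03883854 0.01969013]
```

```bash
python3 -m crank '{"fingers":[45,45,45,45,45,45],"slide":[[0,-0.5,35],[0,-0.5,70],[0,-0.5,100],[0,-0.5,120],[0,-0.5,131],[0,-0.5,131]],"twist":[0.3,0.3,0.3,0.3,0.3,0.3]}'
python3 -m crank '{"fingers":[18,15,15,15,15,15],"slide":[[0,0,0],[0,0,0],[0,0,0],[0,0,0],[0,0,0],[0,0,0]],"twist":[0,0,0,0,0,0]}' 60
python3 -c "
from rack import *
g=pt(-.0045,-.05,.009);g[2]=.089;toslide(g)"
```

```text
time_s: 2.58
eef_pos: [0.5808, -0.2235, 0.089]
ee_rot: [0.997, -0.083, -0.0, -0.0]
wrist_force: [-0.1, -0.5, -0.7]
width: 0.0452
time_s: 3.32
eef_pos: [0.5816, -0.2239, 0.0906]
ee_rot: [0.997, -0.084, 0.001, 0.0]
wrist_force: [-1.2, 0.4, 6.0]
width: 0.0201
tcp [ 0.5816 -0.2239  0.0906] heading -9.58 t 3.325 w 0.02010979789102523 F [-1.2  0.4  6. ]
slide mm [-1.  -0.2  1.6]
```

```bash
python3 -m crank '{"fingers":[15,15,15,15,15,15],"slide":[[0,0,-2],[-5,0,-9],[-11,0,-19],[-17,0,-29],[-24,0,-41],[-24,0,-41]],"twist":[0,0,0,0,0,0]}'
cat > look.py <<'E'
from meas import *
from rig import *
import sys
n=sys.argv[1];cam=sys.argv[2] if len(sys.argv)>2 else 'wrist'
toslide([0,0,0])
c=calibration(cam);im,d=get_image(cam);np.savez(n+'.npz',im=im,d=d,**{k:np.array(v) for k,v in c.items()})
cv2.imwrite(f'pics/{n}.png',cv2.resize(im,None,fx=1.5,fy=1.5)[:,:,::-1])
E
python3 look.py w2
cat > eye.py <<'E'
from meas import *
import sys
n,l0,hmin,hmax=sys.argv[1],*map(float,sys.argv[2:5])
im,d,X,B,c=local(n);ok=d>0;u,l,h=B[...,0],B[...,1],B[...,2]
g=ok&(abs(l-l0)<.032)&(u>-.02)&(u<.11)&(h>hmin)&(h<hmax)
Q=B[g]
for a in np.arange(-.02,.1,.008):
    q=Q[abs(Q[:,0]-a)<.004]
    if len(q)>3:print(a.round(3),'lat',q[:,1].min().round(4),q[:,1].max().round(4),'h',np.median(q[:,2]).round(4),q[:,2].max().round(4),len(q))
e=Q[Q[:,0]>.044];print('ends',Q[:,0].max().round(4))
E
python3 eye.py w2 -.05 .03 .09
```

```text
time_s: 4.08
eef_pos: [0.5571, -0.2197, 0.1315]
ee_rot: [0.996, -0.084, 0.0, 0.0]
wrist_force: [0.3, -0.3, -3.1]
width: 0.02
tcp [ 0.5571 -0.2197  0.1315] heading -9.61 t 4.075 w 0.020022792464214706 F [ 0.3 -0.3 -3.1]
slide mm [-586.1 -123.7  130.8]
-0.02 lat -0.0605 -0.0396 h 0.0652 0.066 108
-0.012 lat -0.0603 -0.0399 h 0.0653 0.066 216
-0.004 lat -0.0602 -0.0399 h 0.0654 0.0813 302
0.004 lat -0.0727 -0.0274 h 0.0657 0.0894 444
0.012 lat -0.0739 -0.0264 h 0.0667 0.0899 1171
0.02 lat -0.0738 -0.0265 h 0.078 0.09 1297
0.028 lat -0.074 -0.0267 h 0.0664 0.09 778
0.036 lat -0.0612 -0.0392 h 0.0657 0.0671 615
0.044 lat -0.0642 -0.0357 h 0.0583 0.0665 1380
0.052 lat -0.0674 -0.0327 h 0.0573 0.0592 975
0.06 lat -0.068 -0.0329 h 0.0579 0.0594 609
0.068 lat -0.0668 -0.0337 h 0.0577 0.0595 1375
0.076 lat -0.0604 -0.0399 h 0.0551 0.0594 923
ends 0.0759
```

View pics/w2.png

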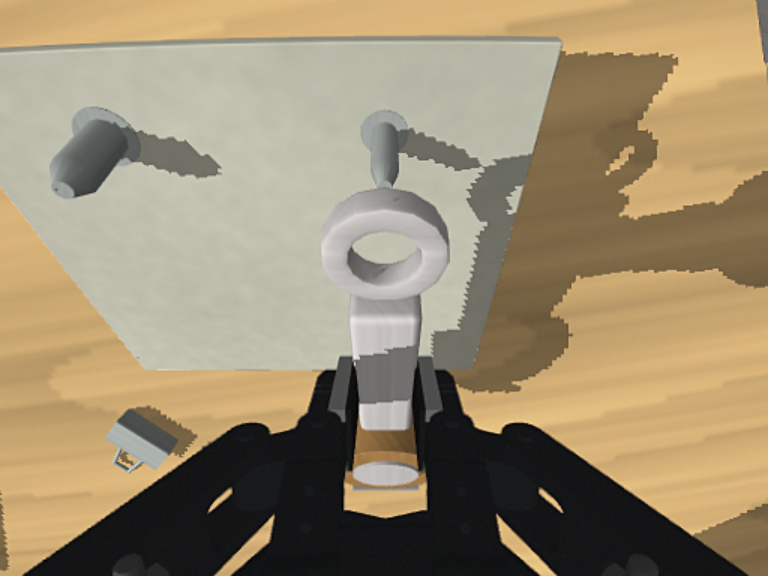

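```bash
python3 -m crank '{"fingers":[15,15,15,15,15,15,15],"slide":[[0,-15,-3],[2,-40,-3],[4,-65,-3],[5,-85,-3],[5,-100,-3],[5,-100,-3],[5,-100,-3]],"twist":[0,0,0,-0.3,-0.3,-0.3,-0.3]}'
python3 look.py w3; python3 eye.py w3 .05 .04 .072; python3 - <<'E'
from meas import *
im,d,X,B,c=local('w3');q=B[(d>0)&(abs(B[...,1]-.05)<.03)&(B[...,2]>.004)&(B[...,2]<.036)&(B[...,0]>.04)]
print('post',q.min(0),q.max(0));t=q[q[:,2]>.0305];print('top',len(t),t.mean(0) if len(t) else '')
# eye hole inner edge at top of ring h~.058
h=B[...,2];m=((d>0)&(abs(h-.058)<.004)&(abs(B[...,1]-.05)<.03)&(B[...,0]>.03)).astype(np.uint8)
cs,hi=cv2.findContours(m,cv2.RETR_CCOMP,cv2.CHAIN_APPROX_NONE)
for k,cc in enumerate(cs):
    if len(cc)>25:
        p=B[cc[:,0,1],cc[:,0,0]];print('contour',len(cc),hi[0][k][3],cv2.minEnclosingCircle(p[:,:2].astype(np.float32)*1000),np.median(p[:,2]))
E
```

```text
time_s: 5.0
eef_pos: [0.5789, -0.1223, 0.1333]
ee_rot: [0.997, -0.081, -0.0, 0.0]
wrist_force: [0.6, -0.3, -2.8]
width: 0.0203
tcp [ 0.5789 -0.1223  0.1333] heading -9.31 t 5.0 w 0.020337183366659333 F [ 0.6 -0.3 -2.8]
slide mm [-591.1  -27.1  133.3]
-0.02 lat 0.0388 0.0603 h 0.0639 0.0647 102
-0.012 lat 0.039 0.0601 h 0.064 0.0649 207
-0.004 lat 0.0394 0.0597 h 0.064 0.0718 237
0.004 lat 0.0394 0.0597 h 0.0641 0.0708 261
0.012 lat 0.0259 0.0732 h 0.0643 0.0719 532
0.02 lat 0.0259 0.0733 h 0.0649 0.072 885
0.028 lat 0.0386 0.0606 h 0.0644 0.0656 400
0.036 lat 0.0387 0.0606 h 0.0644 0.0656 446
0.044 lat 0.0387 0.0606 h 0.0624 0.0656 1194
0.052 lat 0.0342 0.0652 h 0.0561 0.0623 1068
0.06 lat 0.0318 0.0672 h 0.0562 0.0581 732
0.068 lat 0.0321 0.0668 h 0.0565 0.0584 698
0.076 lat 0.0342 0.065 h 0.0561 0.0581 1623
0.084 lat 0.0424 0.057 h 0.0528 0.0573 376
ends 0.0822
post [0.06307275 0.04212583 0.00400259] [0.07215763 0.05714563 0.02969962]
top 0 
contour 290 -1 ((61.30105972290039, 50.33924102783203), 20.891189575195312) 0.055838769441088315
contour 125 5 ((63.615821838378906, 50.05595397949219), 11.043886184692383) 0.05526369945809216
```

```bash
python3 -m crank '{"fingers":[15,15,15,15,15,15,15],"slide":[[4,0,7],[8,0,14],[11,0,19],[14,0,24],[17,0,29],[18,0,31],[18,0,31]],"twist":[0,0,0,0,0,0,0]}'
python3 look.py w4; python3 eye.py w4 .05 .004 .04
```

```text
time_s: 5.92
eef_pos: [0.5967, -0.1247, 0.1021]
ee_rot: [0.997, -0.081, -0.0, -0.0]
wrist_force: [-0.4, 0.4, -3.2]
width: 0.0203
tcp [ 0.5967 -0.1247  0.1021] heading -9.3 t 5.925 w 0.020336968676022762 F [-0.4  0.4 -3.2]
slide mm [-608.9  -26.7  102.3]
-0.02 lat 0.0393 0.0609 h 0.028 0.0287 103
-0.012 lat 0.0395 0.0606 h 0.0281 0.0287 216
-0.004 lat 0.0399 0.0602 h 0.0281 0.0368 232
0.004 lat 0.0399 0.0602 h 0.0282 0.0396 281
0.012 lat 0.0263 0.0736 h 0.0285 0.04 556
0.02 lat 0.0264 0.0738 h 0.0302 0.0399 1042
0.028 lat 0.0334 0.0666 h 0.0287 0.04 523
0.036 lat 0.0391 0.0611 h 0.0286 0.0297 446
0.044 lat 0.0392 0.0612 h 0.0264 0.0296 1183
0.052 lat 0.0352 0.0659 h 0.0207 0.0269 437
0.06 lat 0.0321 0.0678 h 0.0206 0.0333 818
0.068 lat 0.0327 0.0674 h 0.0215 0.033 1885
0.076 lat 0.0351 0.0653 h 0.0202 0.0221 1654
0.084 lat 0.0425 0.0576 h 0.0167 0.0213 340
ends 0.0818
```

View pics/w4.png

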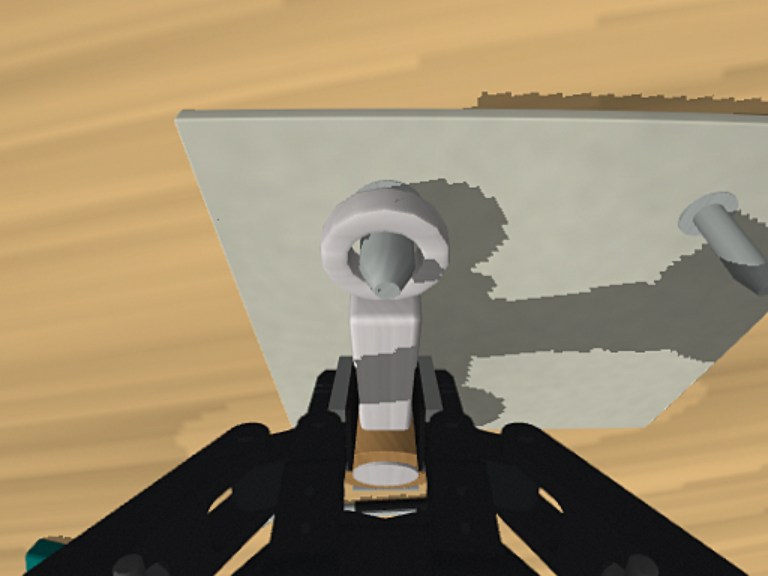

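```bash
python3 -m crank '{"fingers":[15,15,15,15],"slide":[[2,0,4],[4,0,7],[5,0,9],[5,0,9]],"twist":[0,0,0,0]}'
python3 look.py w5; python3 eye.py w5 .05 .004 .034
```

```text
time_s: 6.48
eef_pos: [0.6016, -0.1255, 0.0932]
ee_rot: [0.997, -0.081, -0.0, -0.0]
wrist_force: [-0.6, 0.0, -2.0]
width: 0.0201
tcp [ 0.6016 -0.1255  0.0932] heading -9.3 t 6.475 w 0.020058329966424718 F [-0.6  0.  -2. ]
slide mm [-614.   -26.7   93.3]
-0.02 lat 0.0394 0.0608 h 0.0179 0.0189 95
-0.012 lat 0.0395 0.0606 h 0.0178 0.0186 215
-0.004 lat 0.0399 0.0602 h 0.0178 0.0267 241
0.004 lat 0.0399 0.0602 h 0.018 0.034 298
0.012 lat 0.0265 0.0738 h 0.0181 0.0332 594
0.02 lat 0.0261 0.0738 h 0.0217 0.034 1218
0.028 lat 0.0287 0.0691 h 0.0186 0.034 700
0.036 lat 0.0391 0.061 h 0.0181 0.0193 457
0.044 lat 0.0392 0.0612 h 0.0172 0.0192 559
0.052 lat 0.0348 0.0653 h 0.0101 0.0115 239
0.06 lat 0.0328 0.0677 h 0.0102 0.0329 758
0.068 lat 0.0329 0.0673 h 0.0174 0.0327 2692
0.076 lat 0.0351 0.0654 h 0.0098 0.012 1491
0.084 lat 0.0438 0.0559 h 0.0072 0.0111 200
ends 0.0816
```

```bash
python3 -m crank '{"fingers":[30,45,50,50,50],"slide":[[0,0,0],[0,0,0],[0,0,0],[0,0,0],[0,0,0]],"twist":[0,0,0,0,0]}'
python3 -m crank '{"fingers":[50,50,50,50,50],"slide":[[0,0,-20],[0,0,-60],[0,0,-110],[0,0,-120],[0,0,-120]],"twist":[0,0,0,0,0]}'
python3 look.py w6; python3 eye.py w6 .05 .004 .034
```

```text
time_s: 7.15
eef_pos: [0.6016, -0.1256, 0.0933]
ee_rot: [0.997, -0.081, -0.0, 0.0]
wrist_force: [1.1, -0.0, 0.7]
width: 0.0498
time_s: 7.78
eef_pos: [0.6019, -0.1256, 0.2136]
ee_rot: [0.997, -0.081, 0.0, 0.0]
wrist_force: [-0.9, 0.0, -0.5]
width: 0.05
tcp [ 0.6019 -0.1256  0.2136] heading -9.3 t 7.775 w 0.04999229855411795 F [-0.9  0.  -0.5]
slide mm [-614.5  -26.8  213. ]
-0.02 lat 0.0393 0.0606 h 0.018 0.019 53
-0.012 lat 0.0394 0.0605 h 0.018 0.0192 111
-0.004 lat 0.0397 0.0602 h 0.0181 0.0194 120
0.004 lat 0.039 0.0611 h 0.018 0.019 132
0.012 lat 0.0391 0.0608 h 0.0179 0.019 137
0.02 lat 0.0394 0.0605 h 0.0179 0.0193 143
0.028 lat 0.0397 0.0611 h 0.0179 0.0193 164
0.036 lat 0.0391 0.0609 h 0.0178 0.0195 165
0.044 lat 0.0391 0.0609 h 0.017 0.0195 277
0.052 lat 0.0353 0.0654 h 0.01 0.0116 92
0.06 lat 0.0324 0.0676 h 0.0099 0.0329 233
0.068 lat 0.0334 0.0674 h 0.0152 0.0329 650
0.076 lat 0.0351 0.0647 h 0.0094 0.0112 349
0.084 lat 0.0457 0.0573 h 0.0073 0.0106 43
ends 0.0814
```

View pics/w6.png

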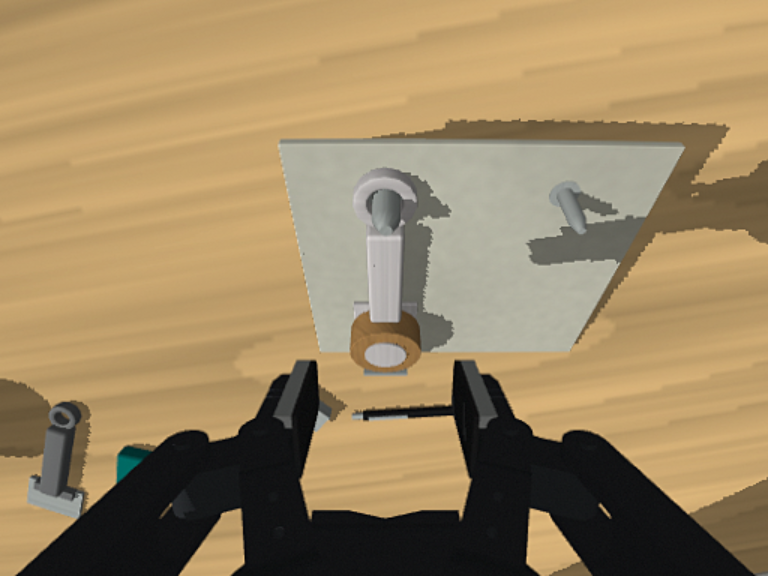

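```bash
python3 - <<'E'
from meas import *
from rack import toslide
im,d,X,B,c=local('w6')
v,u=np.mgrid[0:384,0:512]
k=(d>0)&(X[...,1]>.165)&(X[...,1]<.28)&(X[...,0]>.39)&(X[...,0]<.54)&(X[...,2]>.003)&(u<62)&(v>255)
Q=X[k];H=Q[Q[:,2]>.0135];
m=cv2.fitLine(H[:,:2].astype(np.float32),cv2.DIST_HUBER,0,.01,.01).ravel();m[:2]*=np.sign(m[0])
t=(Q[:,:2]-m[2:])@m[:2];s=(Q[:,:2]-m[2:])@np.array([-m[1],m[0]])
print('yaw',np.degrees(np.arctan2(m[1],m[0])),m,len(Q),len(H),'len',t.min(),t.max())
for a in np.arange(-.08,.08,.01):
    j=abs(t-a)<.005
    if j.sum()>2:print(a.round(3),s[j].min().round(4),s[j].max().round(4),Q[j,2].max().round(4),j.sum())
eye=m[2:]+m[:2]*(t.max()-.013);org=m[2:]+m[:2]*(t.max()-.068);org2=m[2:]+m[:2]*(t.min()+.072);print('eye',eye,'org',org,org2)
for z,R in ((.20,1),): toslide([*org,z])
E
```

```text
yaw -30.61723 [ 0.8605889  -0.50930023  0.45918542  0.21618536] 1530 601 len -0.07988072624614911 0.0621423157226733
-0.08 -0.0084 0.0278 0.0047 35
-0.07 -0.0235 0.0288 0.0061 138
-0.06 -0.0271 0.0288 0.0056 151
-0.05 -0.0273 0.0277 0.0088 75
-0.04 -0.0266 0.0274 0.0169 125
-0.03 -0.0097 0.0098 0.0175 92
-0.02 -0.0093 0.0106 0.0175 91
-0.01 -0.0095 0.0105 0.0173 94
-0.0 -0.0096 0.0111 0.0175 94
0.01 -0.0097 0.0109 0.0182 97
0.02 -0.0094 0.01 0.0175 106
0.03 -0.0093 0.009 0.0179 96
0.04 -0.0099 0.0112 0.0181 157
0.05 -0.0131 0.0128 0.0114 81
0.06 -0.0104 0.0119 0.0109 98
eye [0.50147675 0.19115717] org [0.45414436 0.21916868] [0.45240336 0.22019902]
tcp [ 0.6013 -0.1255  0.2124] heading -9.3 t 7.825 w 0.049724608663905566 F [ 0.5 -1.1 -0.8]
slide mm [-200.9 -316.3   12.7]
```

```bash
python3 -m crank '{"fingers":[50,50,50,50,50,50,50,50],"slide":[[-25,-40,0],[-50,-79,0],[-75,-118,0],[-100,-158,0],[-125,-197,0],[-150,-237,0],[-176,-277,0],[-201,-316,0]],"twist":[-10,-20,-30,-40,-50,-60,-70,-80]}'
python3 -m crank '{"fingers":[50,50,50,50,50,50,50,50],"slide":[[0,0,0],[0,0,0],[0,0,0],[0,0,0],[0,0,0],[0,0,0],[0,0,0],[0,0,0]],"twist":[-10,-20,-30,-40,-50,-60,-70,-78.7]}'
python3 -m crank '{"fingers":[50,50],"slide":[[0,0,0],[0,0,0]],"twist":[0,0]}'
python3 look.py w7 >/dev/null
python3 - <<'E'
from meas import *
from rig import state
im,d,X,B,c=local('w7')
k=(d>0)&(X[...,1]>.13)&(X[...,1]<.28)&(X[...,0]>.39)&(X[...,0]<.54)&(X[...,2]>.003)&(X[...,2]<.03)
f=np.array([np.cos(np.radians(-30.6)),np.sin(np.radians(-30.6))]);o=np.array([.4535,.2195]);P=X[...,:2]-o
k&=abs(P@np.array([-f[1],f[0]]))<.035
Q=X[k];H=Q[Q[:,2]>.0135]
m=cv2.fitLine(H[:,:2].astype(np.float32),cv2.DIST_HUBER,0,.01,.01).ravel();m[:2]*=np.sign(m[0])
t=(Q[:,:2]-m[2:])@m[:2];s=(Q[:,:2]-m[2:])@np.array([-m[1],m[0]])
print('yaw',np.degrees(np.arctan2(m[1],m[0])),m,len(Q),len(H),'len',t.min(),t.max())
for a in np.arange(-.08,.08,.015):
    j=abs(t-a)<.005
    if j.sum()>2:print(a.round(3),s[j].min().round(4),s[j].max().round(4),Q[j,2].max().round(4),j.sum())
org=m[2:]+m[:2]*(t.min()+.072);print('org',org,m[2:]+m[:2]*(t.max()-.068)); toslide([*(org-.005*m[:2]),.1])
E
```

```text
time_s: 8.82
eef_pos: [0.4526, 0.2198, 0.2116]
ee_rot: [0.814, 0.581, -0.001, -0.0]
wrist_force: [0.8, 0.3, -0.3]
width: 0.05
time_s: 9.82
eef_pos: [0.4533, 0.2184, 0.2115]
ee_rot: [0.261, 0.965, -0.001, -0.001]
wrist_force: [-0.4, 0.2, -0.9]
width: 0.05
time_s: 10.07
eef_pos: [0.4539, 0.2186, 0.2125]
ee_rot: [0.265, 0.964, -0.0, -0.001]
wrist_force: [0.6, -0.6, 0.0]
width: 0.0497
yaw -30.943617 [ 0.8576737  -0.5141943   0.45553982  0.21949922] 2788 1146 len -0.07353016469362211 0.06701297180209242
-0.065 -0.0263 0.0275 0.0062 342
-0.05 -0.0275 0.027 0.0106 437
-0.035 -0.0267 0.0272 0.0176 271
-0.02 -0.0094 0.01 0.0177 153
-0.005 -0.0095 0.0102 0.0182 147
0.01 -0.0095 0.0092 0.018 140
0.025 -0.0096 0.0094 0.0182 136
0.04 -0.0086 0.0095 0.0175 95
0.055 -0.0124 0.0124 0.0116 83
0.07 -0.0012 0.0051 0.0091 4
org [0.45422744 0.22028602] [0.45469327 0.22000674]
tcp [0.454  0.2186 0.2127] heading 149.24 t 10.125 w 0.049942553050503116 F [ 0.4  0.4 -0.1]
slide mm [  5.6   1.6 112.7]
```

View pics/w7.png

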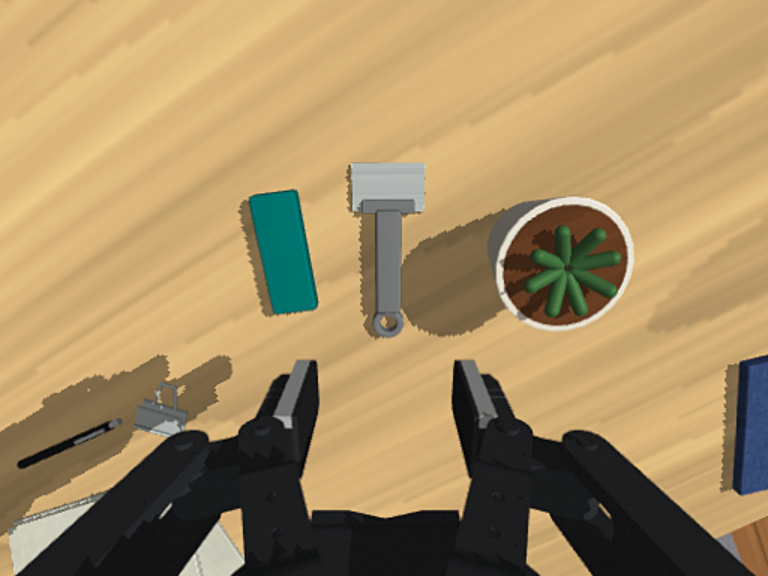

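```bash
python3 - <<'E'
from meas import *
def prof(n,e,hd):
    im,d,X,B,c=local(n);a=np.radians(hd);R=np.array([[np.cos(a),np.sin(a),0],[np.sin(a),-np.cos(a),0],[0,0,-1]]).T
    x=np.array([np.cos(a),np.sin(a),0]);y=np.array([np.sin(a),-np.cos(a),0]);P=X-np.array(e);T=np.dstack([P@x,P@y,-P[...,2]])
    k=(d>0)&(abs(T[...,0])<.014)&(abs(T[...,1])>.009)&(abs(T[...,1])<.045)&(T[...,2]>-.01)&(T[...,2]<.035)
    q=T[k];print(n,len(q),np.histogram(q[:,2],np.arange(-.01,.036,.003))[0],[ (s,q[np.sign(q[:,1])==s][:,2].max().round(4)) for s in (-1,1)],'x',q[:,0].max(),q[:,0].min())
prof('w7',[.454,.2186,.2127],149.24);prof('w3',[.5789,-.1223,.1333],-9.31);prof('w2',[.5571,-.2197,.1315],-9.61);prof('w6',[.6019,-.1256,.2136],-9.3)
E
```

```text
w7 2057 [311 275 266 256 246 224 196 155  83  42   3   0   0   0   0] [(-1, np.float64(0.0203)), (1, np.float64(0.0207))] x 0.012545733064505614 -0.011553784598465176
w3 1755 [231 244 206 195 193 206 170 166  84  41  17   2   0   0   0] [(-1, np.float64(0.023)), (1, np.float64(0.0238))] x 0.013869290057389686 -0.013656869133856653
w2 1767 [234 247 212 193 190 210 173 157  92  37  20   2   0   0   0] [(-1, np.float64(0.0243)), (1, np.float64(0.0239))] x 0.013993412660888705 -0.013925303711094935
w6 2041 [311 291 255 249 256 221 190 150  80  37   1   0   0   0   0] [(-1, np.float64(0.0192)), (1, np.float64(0.0202))] x 0.011950554750644486 -0.011104431950482243
```

```bash
python3 -m crank '{"fingers":[40,40,40,40,40,40,40],"slide":[[5.6,1.6,40],[5.6,1.6,80],[5.6,1.6,120],[5.6,1.6,150],[5.6,1.6,170],[5.6,1.6,180.5],[5.6,1.6,180.5]],"twist":[0.2,0.2,0.2,0.2,0.2,0.2,0.2]}'
python3 -m crank '{"fingers":[15,12,12,12,12],"slide":[[0,0,0],[0,0,0],[0,0,0],[0,0,0],[0,0,0]],"twist":[0,0,0,0,0]}' 30
python3 -m crank '{"fingers":[12,12,12,12,12,12],"slide":[[0,0,-20],[0,0,-60],[0,0,-120],[0,0,-170],[0,0,-190],[0,0,-190]],"twist":[0,0,0,0,0,0]}' 
python3 look.py w8; python3 - <<'E'
from rack import *
g=pt(-.06,-.05,.012);g[2]=.2;toslide(g)
E
```

```text
time_s: 11.0
eef_pos: [0.4501, 0.2229, 0.0325]
ee_rot: [0.266, 0.964, -0.0, -0.0]
wrist_force: [0.3, -0.4, 0.5]
width: 0.0405
time_s: 11.62
eef_pos: [0.451, 0.2232, 0.0337]
ee_rot: [0.266, 0.964, 0.0, 0.001]
wrist_force: [-0.5, 0.1, 7.3]
width: 0.0184
time_s: 12.38
eef_pos: [0.4512, 0.2233, 0.2243]
ee_rot: [0.266, 0.964, 0.001, 0.001]
wrist_force: [-0.3, 0.1, -1.4]
width: 0.0186
tcp [0.4512 0.2233 0.2243] heading 149.2 t 12.375 w 0.01860943925343063 F [-0.3  0.1 -1.4]
slide mm [ 273.8 -423.4  222.6]
tcp [0.4505 0.223  0.2228] heading 149.2 t 12.425 w 0.018632113424448874 F [ 0.1  0.1 -1.7]
slide mm [-294.4 -335.1   22.8]
```

View pics/w8.png

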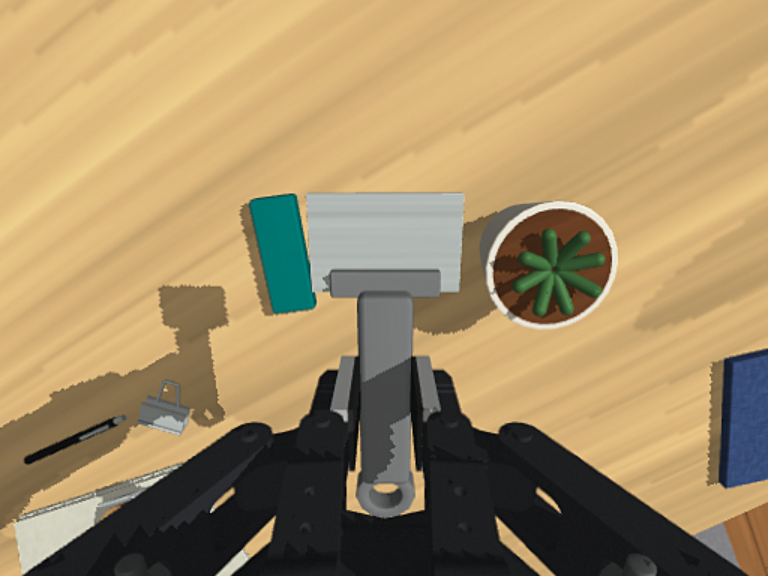

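```bash
cat > tool.py <<'E'
from meas import *
def toolcloud(n,e,hd):
    im,d,X,B,c=local(n);a=np.radians(hd)
    x=np.array([np.cos(a),np.sin(a),0]);y=np.array([np.sin(a),-np.cos(a),0]);P=X-np.array(e);return d>0,np.dstack([P@x,P@y,-P[...,2]])
E
python3 - <<'E'
from tool import *
ok,T=toolcloud('w8',[.4505,.223,.2228],149.2)
k=ok&(abs(T[...,1])<.03)&(T[...,0]>-.09)&(T[...,0]<.09)&(T[...,2]>.012)&(T[...,2]<.05);q=T[k]
for a in np.arange(-.08,.08,.01):
    s=q[abs(q[:,0]-a)<.005]
    if len(s)>3:print(a.round(3),len(s),s[:,1].min().round(4),s[:,1].max().round(4),'z',np.percentile(s[:,2],[2,50,98]).round(4))
print('tail',q[:,0].max(),'eye end',q[:,0].min())
p=pt(-.028,-.05,.013);print('pivot',p,'final tcp z',p[2]+.0207);p[2]=.2;toslide(p)
E
```

```text
-0.07 327 -0.0102 0.0114 z [0.0214 0.023  0.0313]
-0.06 308 -0.0122 0.0135 z [0.0215 0.0229 0.0303]
-0.05 191 -0.0114 0.0126 z [0.0156 0.0174 0.0295]
-0.04 433 -0.0094 0.0107 z [0.0153 0.0164 0.0189]
-0.03 466 -0.0094 0.0105 z [0.0153 0.0165 0.0186]
-0.02 499 -0.0092 0.0103 z [0.0153 0.0165 0.0187]
-0.01 509 -0.009 0.0101 z [0.0154 0.0165 0.018 ]
-0.0 547 -0.0089 0.01 z [0.0147 0.0164 0.0178]
0.01 717 -0.021 0.0222 z [0.0124 0.0162 0.018 ]
0.02 640 -0.0095 0.0106 z [0.0151 0.0164 0.0189]
0.03 1334 -0.027 0.0277 z [0.0155 0.0231 0.0289]
0.04 1923 -0.0271 0.028 z [0.0233 0.0277 0.0294]
0.05 1884 -0.027 0.028 z [0.027  0.0283 0.0297]
0.06 1976 -0.0271 0.0281 z [0.027  0.0283 0.0296]
0.07 422 -0.0268 0.028 z [0.0273 0.0284 0.0298]
tail 0.06690781733195716 eye end -0.07234841619278419
pivot [ 0.55860114 -0.21996334  0.05762281] final tcp z 0.07832281417848913
tcp [0.4505 0.223  0.2228] heading 149.2 t 12.425 w 0.018632113424448874 F [ 0.1  0.1 -1.7]
slide mm [-319.7 -325.1   22.8]
```

```bash
python3 -m crank '{"fingers":[12,12,12,12,12,12,12,12],"slide":[[-35,-35,0],[-75,-76,0],[-115,-117,0],[-155,-158,0],[-195,-198,0],[-235,-239,0],[-275,-279,0],[-305,-310,0]],"twist":[-3,-6,-9,-12,-15,-18,-21.5,-21.5]}'
python3 -m crank '{"fingers":[12,12,12],"slide":[[-15,-10,15],[-15,-10,15],[-15,-10,15]],"twist":[0,0,0]}'
python3 - <<'E'
from rack import *
p=pt(-.028,-.05,.0125);print('final tcp z',p[2]+.02);p[2]=.128;toslide(p)
E
```

```text
time_s: 13.42
eef_pos: [0.553, -0.2015, 0.2207]
ee_rot: [0.081, 0.997, 0.0, -0.001]
wrist_force: [0.1, 1.0, -1.2]
width: 0.0185
time_s: 13.8
eef_pos: [0.566, -0.2108, 0.207]
ee_rot: [0.081, 0.997, 0.0, -0.001]
wrist_force: [0.4, 0.1, -1.5]
width: 0.0188
final tcp z 0.07718980147659692
tcp [ 0.566  -0.2108  0.207 ] heading 170.73 t 13.8 w 0.018807687924379608 F [ 0.4  0.1 -1.5]
slide mm [  5.4 -10.3  79. ]
```

```bash
python3 -m crank '{"fingers":[12,12,12,12,12],"slide":[[3,-6,20],[5.4,-10.3,45],[5.4,-10.3,70],[5.4,-10.3,85],[5.4,-10.3,85]],"twist":[0,0,0,0,0]}' 20
python3 -m crank '{"fingers":[12,12,12,12,12],"slide":[[0,0,4],[0,0,8],[0,0,12],[0,0,16],[0,0,16]],"twist":[0,0,0,0,0]}'
```

```text
time_s: 14.42
eef_pos: [0.559, -0.2201, 0.1224]
ee_rot: [0.081, 0.997, 0.0, -0.001]
wrist_force: [-2.0, 0.3, 0.7]
width: 0.0186
time_s: 15.05
eef_pos: [0.5595, -0.221, 0.1064]
ee_rot: [0.081, 0.997, 0.0, -0.0]
wrist_force: [-0.9, -0.3, 1.6]
width: 0.0188
```

```bash
python3 -m crank '{"fingers":[12,12,12,12,12],"slide":[[0,0,5],[0,0,10],[0,0,15],[0,0,20],[0,0,20]],"twist":[0,0,0,0,0]}'
python3 look.py w9; cat > ang.py <<'E'
from tool import *
from rig import state
import sys
s=state();a=eval(sys.argv[2]) if len(sys.argv)>2 else [*s['eef_pos'],170.7]
ok,T=toolcloud(sys.argv[1],a[:3],a[3])
k=ok&(abs(T[...,1])<.006)&(T[...,0]>-.048)&(T[...,0]<.03)&(T[...,2]>-.03)&(T[...,2]<.05);q=T[k]
# handle top line, robust
f=cv2.fitLine(q[:,[0,2]].astype(np.float32),cv2.DIST_HUBER,0,.01,.01).ravel();print('handle pitch deg',np.degrees(np.arctan2(f[1],f[0])),'z at x=0',f[3]-f[2]*f[1]/f[0],len(q))
q=T[ok&(abs(T[...,1])<.03)&(T[...,0]>-.09)&(T[...,0]<.09)&(T[...,2]>-.035)&(T[...,2]<.07)]
for b in np.arange(-.08,.08,.01):
    s=q[(abs(q[:,0]-b)<.005)&(abs(q[:,1])<.01)]
    if len(s)>3:print(b.round(3),len(s),s[:,1].min().round(4),s[:,1].max().round(4),'z',np.percentile(s[:,2],[2,50,98]).round(4))
E
python3 ang.py w9
```

```text
time_s: 15.68
eef_pos: [0.5593, -0.2208, 0.0863]
ee_rot: [0.081, 0.997, 0.0, -0.001]
wrist_force: [-2.1, 0.0, -1.0]
width: 0.0183
tcp [ 0.5593 -0.2208  0.0863] heading 170.7 t 15.675 w 0.0183397701547272 F [-2.1  0.  -1. ]
slide mm [587.6 127.5  87. ]
handle pitch deg 34.689857 z at x=0 0.020374162 3216
-0.04 318 -0.01 0.0098 z [-0.0063 -0.0046 -0.002 ]
-0.03 900 -0.01 0.01 z [-0.0042 -0.      0.0041]
-0.02 846 -0.0098 0.0097 z [0.0028 0.0067 0.0111]
-0.01 889 -0.0099 0.0098 z [-0.0148  0.0128  0.0172]
-0.0 969 -0.01 0.01 z [-0.0151  0.0192  0.0241]
0.01 961 -0.01 0.01 z [-0.0149  0.0258  0.0312]
0.02 876 -0.0099 0.0098 z [0.0301 0.0348 0.0514]
0.03 609 -0.01 0.01 z [0.0464 0.0545 0.0586]
0.04 517 -0.0096 0.01 z [0.0578 0.0617 0.0655]
0.05 86 -0.0098 0.0098 z [0.0638 0.0661 0.0699]
```

```bash
python3 look.py s9 side >/dev/null; cat > loc.py <<'E'
from meas import *
import sys
for n in sys.argv[1:]:
    im,d,X,B,c=local(n);print(n)
    Q=B[(d>0)&(abs(B[...,1]+.05)<.008)&(B[...,2]>.002)&(B[...,2]<.06)&(abs(B[...,0])<.12)]
    for b in np.arange(-.11,.1,.01):
        s=Q[abs(Q[:,0]-b)<.005]
        if len(s)>3:print(b.round(3),len(s),'h',np.percentile(s[:,2],[2,25,50,75,98]).round(4))
E
python3 loc.py w9 s9
```

```text
w9
-0.09 18 h [0.0026 0.003  0.0033 0.0037 0.0039]
-0.08 346 h [0.0026 0.0036 0.0041 0.0045 0.0053]
-0.07 372 h [0.0034 0.0045 0.0048 0.0052 0.006 ]
-0.06 355 h [0.0043 0.0052 0.0061 0.0095 0.0106]
-0.05 376 h [0.0091 0.0166 0.0179 0.0186 0.0196]
-0.04 457 h [0.0176 0.0185 0.0189 0.0194 0.0203]
-0.03 516 h [0.0183 0.0192 0.0196 0.0201 0.021 ]
-0.02 521 h [0.0191 0.0199 0.0204 0.0209 0.0219]
-0.01 550 h [0.0198 0.0207 0.0212 0.0216 0.0225]
-0.0 572 h [0.0203 0.0213 0.0218 0.0223 0.0234]
0.01 587 h [0.021  0.022  0.0225 0.023  0.024 ]
0.02 531 h [0.0217 0.0227 0.0232 0.0237 0.0246]
s9
-0.08 52 h [0.0034 0.0045 0.0052 0.006  0.0066]
-0.07 51 h [0.0041 0.0051 0.0057 0.0064 0.0075]
-0.06 48 h [0.0047 0.0061 0.0071 0.0104 0.0119]
-0.05 48 h [0.0099 0.015  0.0182 0.0194 0.0207]
-0.04 53 h [0.018  0.0194 0.0198 0.0203 0.0219]
-0.03 30 h [0.0182 0.0197 0.0202 0.0207 0.0217]
0.03 6 h [0.0036 0.0177 0.019  0.0201 0.0208]
0.04 33 h [0.0065 0.014  0.0179 0.0194 0.0222]
0.05 53 h [0.0133 0.0188 0.0201 0.021  0.0229]
0.06 64 h [0.0023 0.0094 0.0194 0.0267 0.0345]
0.07 33 h [0.0022 0.0046 0.0184 0.0268 0.0343]
0.08 8 h [0.0022 0.0023 0.0025 0.0027 0.0028]
```

View pics/s9.png

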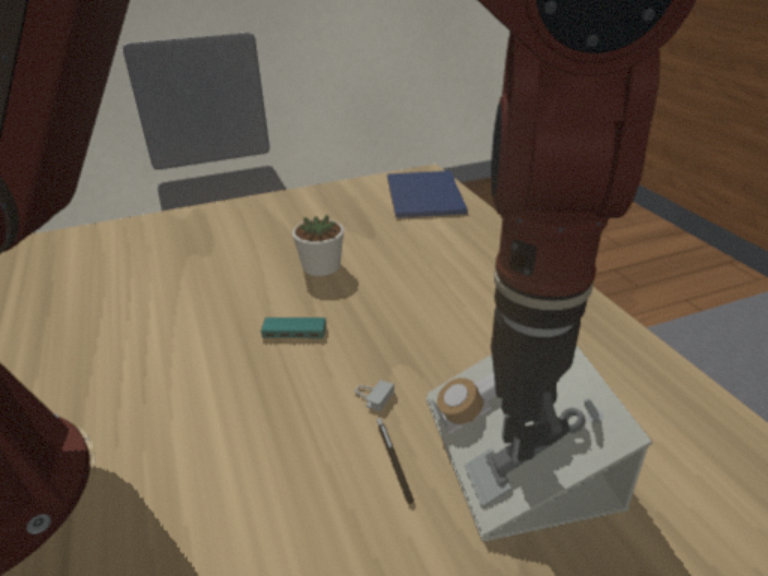

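```bash
python3 -m crank '{"fingers":[12,12,12,12,12],"slide":[[0,0,2],[0,0,4],[0,0,5],[0,0,6],[0,0,6]],"twist":[0,0,0,0,0]}'
python3 look.py w10; python3 loc.py w10
```

```text
time_s: 16.4
eef_pos: [0.5599, -0.2211, 0.0809]
ee_rot: [0.081, 0.997, -0.0, 0.0]
wrist_force: [1.3, -0.8, 4.2]
width: 0.0187
tcp [ 0.5599 -0.2211  0.0809] heading 170.7 t 16.4 w 0.018683914184613588 F [ 1.3 -0.8  4.2]
slide mm [588.3 127.8  80.7]
w10
-0.09 126 h [0.0028 0.0034 0.0037 0.0042 0.005 ]
-0.08 375 h [0.0026 0.0034 0.0038 0.0042 0.005 ]
-0.07 387 h [0.0025 0.0033 0.0037 0.0041 0.0051]
-0.06 367 h [0.0029 0.0045 0.0073 0.0079 0.009 ]
-0.05 413 h [0.0141 0.0151 0.0155 0.016  0.0171]
-0.04 501 h [0.0142 0.0152 0.0157 0.0161 0.0171]
-0.03 502 h [0.0143 0.0152 0.0157 0.0161 0.017 ]
-0.02 517 h [0.0144 0.0154 0.0158 0.0162 0.0171]
-0.01 548 h [0.0144 0.0153 0.0158 0.0162 0.0171]
-0.0 558 h [0.0144 0.0153 0.0157 0.0161 0.0169]
0.01 587 h [0.0143 0.0152 0.0157 0.0162 0.017 ]
0.02 423 h [0.0142 0.0152 0.0157 0.0162 0.0171]
```

```bash
python3 -m crank '{"fingers":[10,10,10],"slide":[[0,0,0],[0,0,0],[0,0,0]],"twist":[0,0,0]}' 60
python3 -m crank '{"fingers":[10,10,10,10,10,10],"slide":[[3,0,-5],[7,0,-12],[12,0,-21],[17,0,-30],[22,0,-38],[22,0,-38]],"twist":[0,0,0,0,0,0]}'
python3 look.py w11; python3 look.py s11 side >/dev/null; python3 - <<'E'
from meas import *
for n in ('w10','w11','s11'):
    im,d,X,B,c=local(n);u,l,h=B[...,0],B[...,1],B[...,2];lo,hi=(.002,.009) if n=='w10' else (.03,.08)
    k=(d>0)&(abs(l+.05)<.04)&(u<-.02)&(u>-.15)&(h>lo)&(h<hi);Q=B[k]
    for a in np.arange(-.1,-.02,.01):
        s=Q[abs(Q[:,0]-a)<.005]
        if len(s)>3:print(n,a.round(3),len(s),'lat',s[:,1].min().round(4),s[:,1].max().round(4),'h',np.median(s[:,2]).round(4))
    t=Q[abs(Q[:,1]+.05)<.02];print('tail u',np.percentile(t[:,0],[0,.5,1]).round(4))
    if n=='s11':
        k=(d>0)&(abs(l+.05)<.03)&(u>0.03)&(u<.09)&(h>.036)&(h<.065);Q=B[k]
        for a in np.arange(.02,.1,.006):
            s=Q[abs(Q[:,0]-a)<.003]
            if len(s)>2:print('eye',a.round(3),len(s),'lat',s[:,1].min().round(4),s[:,1].max().round(4),'h',np.percentile(s[:,2],[5,50,95]).round(4))
E
```

```text
time_s: 16.82
eef_pos: [0.56, -0.2211, 0.0811]
ee_rot: [0.081, 0.997, -0.0, 0.0]
wrist_force: [0.5, 0.8, 5.8]
width: 0.0171
time_s: 17.58
eef_pos: [0.5382, -0.2177, 0.1197]
ee_rot: [0.081, 0.997, -0.0, 0.001]
wrist_force: [0.2, 0.0, -1.1]
width: 0.0172
tcp [ 0.5382 -0.2177  0.1197] heading 170.69 t 17.575 w 0.017165136740902438 F [ 0.2  0.  -1.1]
slide mm [566.4 127.8 119. ]
w10 -0.09 431 lat -0.0785 -0.0236 h 0.0038
w10 -0.08 1294 lat -0.0784 -0.0131 h 0.0037
w10 -0.07 1349 lat -0.0786 -0.0236 h 0.0037
w10 -0.06 1264 lat -0.0784 -0.0236 h 0.006
w10 -0.05 337 lat -0.0825 -0.024 h 0.007
tail u [-0.1396 -0.1373 -0.1367]
w11 -0.09 256 lat -0.0787 -0.0237 h 0.0433
w11 -0.08 1209 lat -0.0786 -0.0237 h 0.0437
w11 -0.07 1251 lat -0.0787 -0.0236 h 0.0444
w11 -0.06 1249 lat -0.0786 -0.0236 h 0.0459
w11 -0.05 919 lat -0.0786 -0.0236 h 0.0555
w11 -0.04 587 lat -0.0608 -0.0414 h 0.0585
w11 -0.03 1072 lat -0.0733 -0.0291 h 0.0615
tail u [-0.0872 -0.0869 -0.0865]
s11 -0.09 46 lat -0.0786 -0.0237 h 0.0444
s11 -0.08 197 lat -0.0785 -0.0221 h 0.0445
s11 -0.07 199 lat -0.0786 -0.0228 h 0.0454
s11 -0.06 192 lat -0.0783 -0.0214 h 0.0468
s11 -0.05 141 lat -0.0786 -0.0226 h 0.0518
s11 -0.04 110 lat -0.0616 -0.0409 h 0.0593
s11 -0.03 125 lat -0.0701 -0.0332 h 0.0664
tail u [-0.0876 -0.087  -0.0866]
eye 0.032 25 lat -0.0614 -0.04 h [0.0507 0.0583 0.06  ]
eye 0.038 55 lat -0.0632 -0.0385 h [0.0508 0.0576 0.0606]
eye 0.044 58 lat -0.0625 -0.0384 h [0.0509 0.059  0.0608]
eye 0.05 38 lat -0.0599 -0.0416 h [0.0524 0.0594 0.0608]
```

```bash
python3 -m crank '{"fingers":[10,10,10,10,10],"slide":[[-5,0,-4],[-12,0.3,-8],[-22,0.6,-12.7],[-22,0.6,-12.7],[-22,0.6,-12.7]],"twist":[0,0,0,0,0]}'
python3 look.py s12 side; python3 look.py c12 scene>/dev/null; python3 look.py w12 >/dev/null; python3 - <<'E'
from meas import *
for n in ('w12','s12','c12'):
    im,d,X,B,c=local(n);u,l,h=B[...,0],B[...,1],B[...,2]
    k=(d>0)&(abs(l+.05)<.04)&(u<.0)&(u>-.09)&(h>.03)&(h<.08);t=B[k]
    print(n,'tail u',np.percentile(t[:,0],[.5,1]).round(4),'lat',t[t[:,0]<-.045][:,1].min(),t[t[:,0]<-.045][:,1].max())
    k=(d>0)&(abs(l+.05)<.03)&(u>0.045)&(u<.11)&(h>.036)&(h<.075);Q=B[k]
    for a in np.arange(.04,.1,.006):
        s=Q[abs(Q[:,0]-a)<.003]
        if len(s)>2:print(' eye',a.round(3),len(s),'lat',s[:,1].min().round(4),s[:,1].max().round(4),'h',np.percentile(s[:,2],[5,50,95]).round(4))
    print(' end',Q[:,0].max() if len(Q) else '')
    k=(d>0)&(abs(l+.05)<.012)&(u>0.055)&(u<.075)&(h>.012)&(h<.0345);Q=B[k]
    if len(Q):print(' post',Q.min(0).round(4),Q.max(0).round(4),'tip mean',Q[Q[:,2]>.028].mean(0).round(4))
    o=cv2.resize(im[200:340,320:500],None,fx=4,fy=4,interpolation=cv2.INTER_CUBIC)
    if n=='s12':cv2.imwrite('pics/s12c.png',o[:,:,::-1])
E
```

```text
time_s: 18.3
eef_pos: [0.5598, -0.2203, 0.1313]
ee_rot: [0.081, 0.997, 0.0, -0.0]
wrist_force: [-0.1, -0.8, -1.4]
width: 0.017
tcp [ 0.5598 -0.2203  0.1313] heading 170.71 t 18.3 w 0.016968862702865822 F [-0.1 -0.8 -1.4]
slide mm [587.9 127.  131.6]
w12 tail u [-0.0625 -0.0623] lat -0.07778813819266438 -0.02267896711945877
 eye 0.046 79 lat -0.0601 -0.0404 h [0.0605 0.062  0.0631]
 end 0.04675477805562159
s12 tail u [-0.062  -0.0618] lat -0.07763911884098844 -0.021552392759646773
 eye 0.046 9 lat -0.0598 -0.0577 h [0.05   0.0555 0.0573]
 eye 0.052 12 lat -0.0592 -0.0555 h [0.0496 0.054  0.0581]
 eye 0.058 24 lat -0.0624 -0.0378 h [0.0502 0.0562 0.0597]
 eye 0.064 44 lat -0.062 -0.037 h [0.0513 0.0573 0.0602]
 eye 0.07 61 lat -0.0616 -0.0381 h [0.0514 0.0587 0.0604]
 eye 0.076 26 lat -0.0578 -0.0436 h [0.0534 0.0591 0.0605]
 end 0.07724017711086706
 post [ 0.0592 -0.0547  0.0129] [ 0.068  -0.0485  0.0339] tip mean [ 0.0638 -0.051   0.0307]
c12 tail u [-0.0637 -0.0631] lat -0.06168482746633479 -0.02122742781454603
 eye 0.046 12 lat -0.0544 -0.039 h [0.0499 0.0582 0.0616]
 eye 0.052 27 lat -0.0584 -0.0407 h [0.0489 0.0575 0.0617]
 eye 0.058 17 lat -0.0594 -0.0388 h [0.0511 0.0548 0.0567]
 eye 0.064 12 lat -0.0589 -0.0371 h [0.0512 0.0544 0.0573]
 eye 0.07 11 lat -0.0591 -0.0383 h [0.0525 0.0564 0.0585]
 eye 0.076 31 lat -0.0603 -0.0392 h [0.0481 0.0527 0.0578]
 end 0.0791369399815111
 post [ 0.0616 -0.0545  0.0121] [ 0.0731 -0.0457  0.0333] tip mean [ 0.0653 -0.0505  0.0308]
```

View pics/s12c.png

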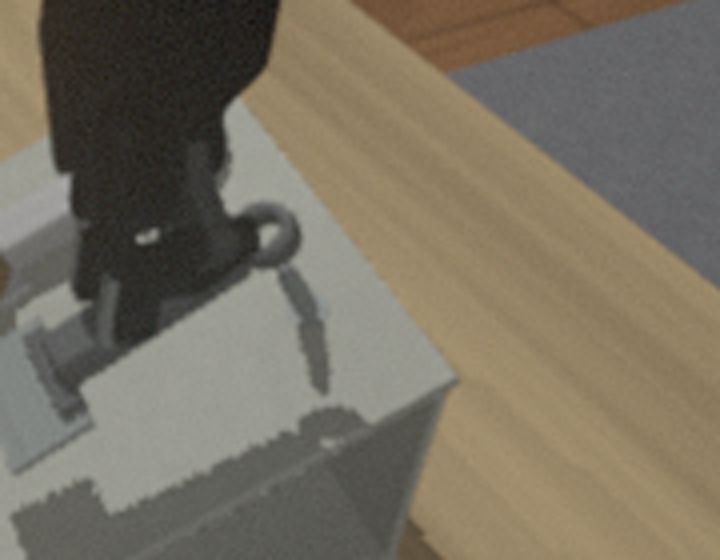

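```bash
python3 -m crank '{"fingers":[10,10,10,10,10,10],"slide":[[-3,0,5.2],[-6,0,10.4],[-9,0,15.6],[-11,0,19],[-12.5,0,21.7],[-12.5,0,21.7]],"twist":[0,0,0,0,0,0]}'
python3 look.py s13 side; cat > e2.py <<'E'
from meas import *
import sys
for n in sys.argv[1:]:
    im,d,X,B,c=local(n);u,l,h=B[...,0],B[...,1],B[...,2]
    for a in (.052,.058,.064,.07,.076,.082):
        s=B[(d>0)&(abs(l+.05)<.02)&(abs(u-a)<.003)&(h>.004)&(h<.045)]
        if len(s)>2:print(n,' eye',a,len(s),'lat',s[:,1].min().round(4),s[:,1].max().round(4),'h',np.percentile(s[:,2],[5,50,95]).round(4))
E
python3 e2.py s13
```

```text
time_s: 19.2
eef_pos: [0.5722, -0.2224, 0.1096]
ee_rot: [0.081, 0.997, 0.0, -0.0]
wrist_force: [0.3, 0.3, -0.4]
width: 0.0172
tcp [ 0.5722 -0.2224  0.1096] heading 170.7 t 19.2 w 0.017200878547227638 F [ 0.3  0.3 -0.4]
slide mm [600.6 127.  109.8]
s13  eye 0.052 7 lat -0.0601 -0.0567 h [0.0225 0.0265 0.0283]
s13  eye 0.058 24 lat -0.0621 -0.0366 h [0.0071 0.0281 0.034 ]
s13  eye 0.064 70 lat -0.0636 -0.0367 h [0.0071 0.031  0.0345]
s13  eye 0.07 64 lat -0.0626 -0.036 h [0.0259 0.0329 0.0354]
s13  eye 0.076 24 lat -0.0582 -0.042 h [0.0288 0.0342 0.0364]
```

```bash
python3 -m crank '{"fingers":[10,10,10,10,10],"slide":[[-2,0,3.5],[-4,0,7],[-6,0,10.4],[-6,0,10.4],[-6,0,10.4]],"twist":[0,0,0,0,0]}'
python3 look.py s14 side; python3 e2.py s14; python3 look.py w14 >/dev/null; python3 loc.py w14
```

```text
time_s: 19.88
eef_pos: [0.5782, -0.2234, 0.0994]
ee_rot: [0.081, 0.997, -0.0, -0.0]
wrist_force: [0.5, 1.1, -0.3]
width: 0.017
tcp [ 0.5782 -0.2234  0.0994] heading 170.7 t 19.875 w 0.0170494138731619 F [ 0.5  1.1 -0.3]
slide mm [606.7 127.1  99.4]
s14  eye 0.058 17 lat -0.0621 -0.0364 h [0.0125 0.0177 0.0228]
s14  eye 0.064 63 lat -0.0632 -0.0374 h [0.0152 0.0221 0.0332]
s14  eye 0.07 61 lat -0.0619 -0.0379 h [0.0148 0.0217 0.0243]
s14  eye 0.076 22 lat -0.058 -0.0412 h [0.0132 0.0215 0.0238]
w14
-0.06 260 h [0.0046 0.0054 0.0059 0.0063 0.0071]
-0.05 362 h [0.0052 0.006  0.0064 0.0069 0.0078]
-0.04 350 h [0.0059 0.0067 0.0072 0.0076 0.0117]
-0.03 363 h [0.0108 0.0117 0.0166 0.0197 0.0211]
-0.02 459 h [0.0191 0.0202 0.0207 0.0211 0.0219]
-0.01 499 h [0.02   0.0208 0.0213 0.0218 0.0225]
-0.0 518 h [0.0205 0.0215 0.0221 0.0225 0.0234]
0.01 525 h [0.0215 0.0224 0.0229 0.0233 0.0243]
0.02 568 h [0.022  0.023  0.0235 0.0239 0.0249]
0.03 582 h [0.0227 0.0236 0.0241 0.0246 0.0256]
0.04 620 h [0.0234 0.0244 0.0249 0.0254 0.0265]
0.05 91 h [0.0238 0.0246 0.0252 0.0258 0.0264]
```

```bash
python3 -m crank '{"fingers":[12,12,12,12,12],"slide":[[0,0,0],[-1,0,1.7],[-2,0,3.5],[-2.8,0,5],[-2.8,0,5]],"twist":[0,0,0,0,0]}' 20
python3 look.py s15 side; python3 e2.py s15; python3 look.py w15 >/dev/null; python3 loc.py w15
```

```text
time_s: 20.6
eef_pos: [0.581, -0.224, 0.0944]
ee_rot: [0.081, 0.997, -0.0, 0.0]
wrist_force: [0.7, -0.1, 1.8]
width: 0.0168
tcp [ 0.581  -0.224   0.0944] heading 170.7 t 20.6 w 0.01678067879638451 F [ 0.7 -0.1  1.8]
slide mm [609.6 127.1  94.3]
s15  eye 0.052 5 lat -0.0597 -0.0568 h [0.0046 0.0062 0.0081]
s15  eye 0.058 25 lat -0.0624 -0.037 h [0.0054 0.0104 0.026 ]
s15  eye 0.064 72 lat -0.0636 -0.047 h [0.0074 0.0154 0.0337]
s15  eye 0.07 50 lat -0.0621 -0.0423 h [0.0047 0.0117 0.0232]
s15  eye 0.076 17 lat -0.0577 -0.0442 h [0.0076 0.0109 0.0137]
w15
-0.06 297 h [0.0025 0.0033 0.0038 0.0042 0.005 ]
-0.05 372 h [0.0027 0.0035 0.0039 0.0043 0.0052]
-0.04 354 h [0.0029 0.0037 0.0042 0.0048 0.0087]
-0.03 383 h [0.0069 0.0081 0.009  0.0159 0.0173]
-0.02 482 h [0.0151 0.0158 0.0163 0.0167 0.0176]
-0.01 503 h [0.0152 0.016  0.0164 0.0169 0.0178]
-0.0 514 h [0.0153 0.0161 0.0166 0.017  0.0177]
0.01 523 h [0.0155 0.0163 0.0168 0.0172 0.018 ]
0.02 553 h [0.0156 0.0164 0.0169 0.0174 0.0182]
0.03 569 h [0.0155 0.0166 0.017  0.0174 0.0183]
0.04 599 h [0.0157 0.0167 0.0171 0.0176 0.0185]
0.05 125 h [0.0157 0.0168 0.0172 0.0176 0.0183]
```

Nearly flush (0.7°). Release and retreat.

```bash
python3 -m crank '{"fingers":[25,40,45,45],"slide":[[0,0,0],[0,0,0],[0,0,0],[0,0,0]],"twist":[0,0,0,0]}'
python3 -m crank '{"fingers":[45,45,45,45,45,45],"slide":[[0,0,-15],[0,0,-45],[0,0,-85],[20,0,-120],[40,0,-130],[40,0,-130]],"twist":[0,0,0,0,0,0]}'
python3 look.py w16; python3 look.py s16 side>/dev/null; python3 loc.py w16; python3 - <<'E'
from meas import *
for n in ('w16','s16'):
    im,d,X,B,c=local(n);u,l,h=B[...,0],B[...,1],B[...,2]
    for l0,nm,L,r in ((-.05,'scraper',.127,.013),(.05,'gun',.152,.018)):
        k=(d>0)&(abs(l-l0)<.03)&(u>.04)&(u<.09)&(abs(h-.009)<.004);Q=B[k];k2=(d>0)&(abs(l-l0)<.01)&(h>.0025)&(h<.04)&(u>-.12);T=B[k2]
        print(n,nm,'eye end u',Q[:,0].max().round(4),'-> eye',(Q[:,0].max()-r).round(4),'tail u',T[:,0].min().round(4),'-> eye',(T[:,0].min()+L).round(4),'eye lat',Q[Q[:,0]>.05][:,1].min().round(4),Q[Q[:,0]>.05][:,1].max().round(4))
        for a in (-.02,0,.02,.035):
            s=B[(d>0)&(abs(u-a)<.004)&(abs(l-l0)<.006)&(h>.005)&(h<.03)];print('   h',a,np.median(s[:,2]).round(4) if len(s) else None)
E
```

```text
time_s: 21.2
eef_pos: [0.5809, -0.2239, 0.0944]
ee_rot: [0.081, 0.997, 0.0, -0.0]
wrist_force: [-0.0, -0.1, -0.0]
width: 0.045
time_s: 21.95
eef_pos: [0.5413, -0.2176, 0.2266]
ee_rot: [0.081, 0.997, -0.001, 0.001]
wrist_force: [0.1, 0.4, 0.2]
width: 0.0453
tcp [ 0.5413 -0.2176  0.2266] heading 170.68 t 21.95 w 0.04525006614376811 F [0.1 0.4 0.2]
slide mm [570.  127.2 225. ]
w16
-0.06 111 h [0.0026 0.0032 0.0037 0.0042 0.0051]
-0.05 132 h [0.0023 0.0034 0.0038 0.0043 0.0053]
-0.04 119 h [0.0024 0.0035 0.004  0.006  0.0088]
-0.03 107 h [0.0066 0.0077 0.0145 0.0152 0.0166]
-0.02 148 h [0.0142 0.0153 0.0157 0.0164 0.0171]
-0.01 133 h [0.0146 0.0153 0.0157 0.0161 0.0171]
-0.0 148 h [0.0142 0.0152 0.0158 0.0161 0.0169]
0.01 134 h [0.014  0.0153 0.0157 0.0162 0.0171]
0.02 148 h [0.0143 0.0153 0.0156 0.0162 0.017 ]
0.03 149 h [0.0139 0.0151 0.0156 0.016  0.0168]
0.04 153 h [0.0144 0.0152 0.0158 0.0163 0.017 ]
0.05 151 h [0.0081 0.0099 0.0141 0.0157 0.0169]
0.06 108 h [0.0048 0.0092 0.0238 0.0286 0.0326]
0.07 111 h [0.0073 0.0091 0.0097 0.0104 0.0294]
w16 scraper eye end u 0.074 -> eye 0.061 tail u -0.0642 -> eye 0.0628 eye lat -0.0626 -0.0377
   h -0.02 0.0158
   h 0 0.0158
   h 0.02 0.0157
   h 0.035 0.0158
w16 gun eye end u 0.0723 -> eye 0.0543 tail u -0.0893 -> eye 0.0627 eye lat 0.033 0.0674
   h -0.02 0.0176
   h 0 0.0177
   h 0.02 0.0177
   h 0.035 0.0177
s16 scraper eye end u 0.0748 -> eye 0.0618 tail u -0.0949 -> eye 0.0321 eye lat -0.0634 -0.0389
   h -0.02 0.0166
   h 0 0.0166
   h 0.02 0.0167
   h 0.035 0.0165
s16 gun eye end u 0.081 -> eye 0.063 tail u -0.1197 -> eye 0.0323 eye lat 0.0333 0.0647
   h -0.02 0.0198
   h 0 0.0198
   h 0.02 0.0197
   h 0.035 None
```

View pics/s16.png

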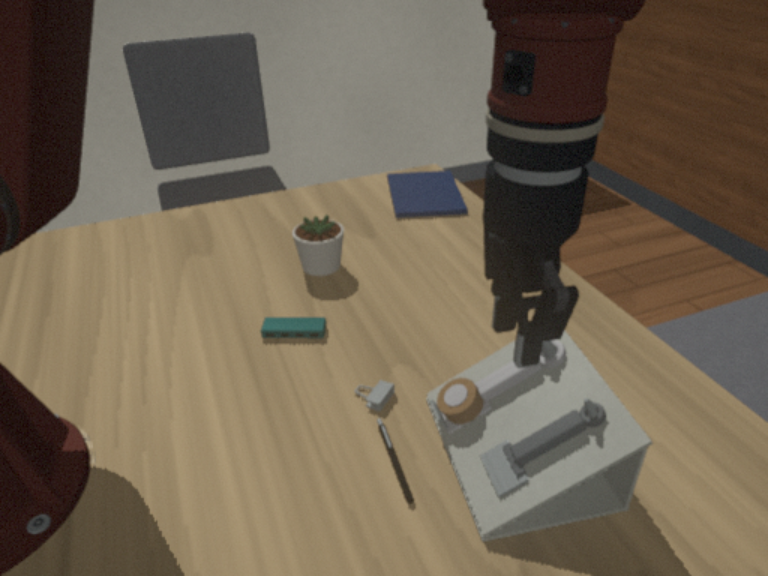

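```bash
python3 -c "
from rig import *
print(job_done(),state()['time_s'])"
```

```text
the job is handed in; nothing more can be done
the job is handed in; nothing more can be done
```

The tape gun now hangs on the thick post and the scraper on the thin post. Both are flat, tail down the slope and released. I handed the job in at about 22 s on the clock, and it reported no verdict.

- **Tape gun:** I gripped it at its 30° tilt, lifted it square to the slope, moved it 100 mm across and lowered it onto the thick post.
- **Scraper:** I picked it up level and pressed it lightly on the slope until it pivoted flush in the grip. I then lifted it and lowered it over the thin post. It came out of the pivot about 4–5° too steep, but pressing it down on the post brought it back, and it was flat after release.
- **Last checks:** The scraper's handle height is constant along its length (15.7–15.8 mm above the slope). Both eyes measure about 2–3 mm from their post centres, against a limit of 6 mm. The gripper was clear, with no force at the wrist.
- **Disagreements:** The last wrist view put the gun's eye about 10 mm off, most likely because the ring's far end was out of view. The side view's tail readings, also out for both tools, probably picked up the rack edge instead. The gun's wrist-view tail and side-view ring end agree on a seated eye.
- **Bystanders:** The pot, hub, clip and pen look unmoved in the side view. I did not measure their positions again.

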